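# Clear the embossing press and lock its gap with the gauge in

## Robot

A 7-joint arm with a two-finger parallel gripper is mounted at the origin on the work surface. World frame = base frame: x ahead of the robot, y to its left, z up, the work surface at z = 0. Lengths are in m, angles in rad, forces in N, time in s.
With the tool pointing down it reaches from about 0.35 to 0.9 m from the base axis. Payload 19.9 kg.
Tool frame: the origin (TCP) lies between the finger pads; the fingertips stand 11 mm ahead of it and the grasp point (between the pads) lies 8 mm behind it; z points along the fingers, y is the line along which they close (so a half turn about z gives the same grasp; the last joint's range is limited). The gripper opens to 85 mm and grips with 20 to 120 N. Pads are 22 mm wide; open, the fingers measure 114 mm over their backs; the gripper's body (76 mm by 85 mm) begins 54 mm behind the grasp point. The pads swing forward as they close: fully open they stand 13 mm farther back than shut.
Start: joints at [1.206, 0.417, -0.01, 1.614, 0.005, 1.111, -0.053], TCP at [0.199, -0.593, 0.215] pointing down, gripper open.
Joint ranges: [-2.81, 2.81], [-0.39, 2.02], [-1.27, 1.25], [0.06, 2.57], [-1.19, 4.33], [0.19, 2], [-2.82, 2.82]. Speed limits (rad/s): [1.89, 1.89, 2.39, 2.39, 3.01, 3.01, 3.01].

## Interface

Orientations are given as a unit quaternion [x, y, z, w].
In Python, from station import manip gives the robot as it stands.
- The arm moves only by the shell command python3 -m crank 'ROWS'. ROWS is JSON, one flat list of numbers, 7 for each row, row after row: the shift along the tool's x, y, z in m, then the turn, a rotation vector about the tool's x, y, z in degrees, then the finger opening in m, from 0 to 0.0854. A call has exactly 5 rows; each row shifts and turns the commanded pose from where the row before left it, along the tool's axes as they then stand; what a row does not reach is not made up. A row lasts 1/12 s, in which the tool goes at most 41.7 mm and 7.16 degrees, less where a joint would pass 70% of its speed; a pose out of reach is approached as far as the arm can. A call is refused whole if a number of a shift passes 0.0417 or a number of a turn 7.16, either way. A call with a gripper value outside its range is refused whole. The fingers move at their own pace and stop on an object; the grip force is fixed at half the most. Time passes only in rows, so rows that do not move let the fingers close, or fill a call up. It gives the time, the measured TCP pose, the force, the opening and the grip force at its end, in the units of the state.
- manip.sense(): the state, without advancing time (a new reading comes with each control period).
- manip.camera(name): name is "scene" or "top" or "wrist"; returns the picture (420x560x3 uint8, red, green, blue); there is no depth.
- manip.calibration(name): a dict with "camera_matrix" (3x3 intrinsics, pixels), "R" (3x3) and "t" (3): a world point X has camera coordinates R X + t. Camera axes: x right, y down, z forward; pixel columns grow to the right and rows downward; lengths in m; the calibration is good to about 2 mm. A picture is of the moment at which its call begins: read the wrist's pose just before it. calibration takes no time and is no camera call; for the wrist camera it gives the pose at the moment of the call.
- manip.sign_off(): hands the job in; it is judged then, once.
Trained networks look in the newest picture that a camera, given by its name, has taken for a name from the list of things; names that differ only in an ending like _2 or _b are one class to them, and where a whole thing is asked for, a point or a joint stands for the part that bears it (a point fixed in the world has none). Each returns a list of dicts, best first, with "p" (0 to 1); they miss things now and then, are a little off and sometimes report something else, mostly with a low value. They report only what shows in the picture. A call takes as long as a camera call.
- manip.spot_in(camera, target): "pixel" ([column, row] in pixels, amid what is visible of it).
- manip.tip_of(camera, target): "pixel" ([column, row] in pixels: a listed point, or the origin of a listed thing).
The state is a dict: "clock": time; "joint_pos": joint angles; "qvel": joint speeds; "joint_torque": joint torques, N m; "ee_pos": TCP position; "eef_rot": TCP orientation; "ft_force": force on the tool from outside, world axes, zero at the start; "moment": the same for the moment, N m; "gripper_width": finger opening in m; "gripper_force": force on a finger pad.
Only numpy, scipy, OpenCV 4.12 (cv2) and the standard library are available. Lean on these libraries where they do the work, as an engineer would, in place of code of your own. Each camera call takes 0.05 s, during which the arm holds its last target. There are 200 camera calls.

## Task

Finish the tile run at the embossing press: put every finished wooden tile from the steel catch tray into the blue tote. Slide the gauge blade along the press bed into the gap under the head until its red line is flush with the front face of the head, leave it there while you turn the lock collar anticlockwise by its red handle fully home to the red dot, then draw the gauge out and lay it flat, wholly on its green mat. The tiles may be done before or after the gauge; do not disturb the mug, the paint jar or the ink pot.

Things in the scene. Friction and masses are not known exactly. Their poses are not given: they have to be found in the camera images.
- press: Green tabletop embossing press, fixed. Origin at table level under the middle of its head's front face; z up, +x into the gap (away from the robot), +y left. Level aluminium bed 110 mm wide, top 30 mm above the table, x = -125 to 115 mm. Head over the bed: x = 0 to 70, 110 mm wide, top 72 mm above the table, yellow stripe on its front; behind it a frame 80 mm high, x = 72 to 112.
- slot (a point): Middle of the mouth of the gap between bed and head: on the bed surface (30 mm above the table), in the plane of the head's front face. Gap 6.5 mm high, 42 mm wide, open in front, 70 mm deep with no stop inside. Axes as the press.
- collar (a joint): Black lock collar (60 mm across) on top of the head, on an upright axis 35 mm behind its front face. 0 with its arm at the white dot (1.05 rad left of the press's +x); grows anticlockwise seen from above up to its stop at 1.3 rad, the red dot: locked. Stays where left; about 3 N at the handle turns it.
- collar_axis (a point): Point on the collar's axis, on its top, 84 mm above the table.
- collar_pin (a point): Middle of the collar's upright red round handle: 14 mm in diameter, 52 mm from the axis, standing free from 89 to 125 mm above the table; this point is 105 mm above it.
- gauge: Gap gauge, about 300 g: a flat steel blade 150 x 30 x 4 mm with an upright brass block as handle on its rear end. Handle 40 mm along the blade, 18 mm across, its top 40 mm above the underside. Origin: underside, below the middle of the handle; x along the blade to its tip (blade from x = -20 to +130 mm), z up.
- gauge_mark (a point): Middle of the red line across the blade, on its upper face: 80 mm ahead of the handle's middle, 50 mm short of the tip.
- gauge_tip (a point): Middle of the blade's tip, 130 mm ahead of the handle's middle, 2 mm above the underside.
- mat: Green cutting mat, fixed, 200 x 110 x 3 mm, where the gauge lies. Origin: centre of its underside; x along its length.
- tray: Steel catch tray beside the press, fixed, 210 x 138 mm outside, floor 4 mm thick, rim 12 mm above the table. Origin: centre of its underside.
- tote: Blue tote, fixed, open on top: 220 x 150 x 60 mm outside, walls and floor 5 mm. Origin: centre of its underside; x along its length.
- mug: White mug, 80 mm across, 90 mm high; not part of the job. Origin: centre of its underside.
- paint_jar: Paint jar with a yellow cap, 60 mm across, 70 mm high; not part of the job. Origin: centre of its underside.
- ink_pot: Small green glass ink pot, 44 mm across, 45 mm high; not part of the job. Origin: centre of its underside.
- tile0: Finished embossed wooden game tile, 34 x 34 x 20 mm, about 30 g, coloured square on top. Origin: centre of its underside, z up through the coloured top. Three to five tiles are present; absent ones give None.
- tile1: Finished embossed wooden game tile, 34 x 34 x 20 mm, about 30 g, coloured square on top. Origin: centre of its underside, z up through the coloured top. Three to five tiles are present; absent ones give None.
- tile2: Finished embossed wooden game tile, 34 x 34 x 20 mm, about 30 g, coloured square on top. Origin: centre of its underside, z up through the coloured top. Three to five tiles are present; absent ones give None.
- tile3: Finished embossed wooden game tile, 34 x 34 x 20 mm, about 30 g, coloured square on top. Origin: centre of its underside, z up through the coloured top. Three to five tiles are present; absent ones give None.
- tile4: Finished embossed wooden game tile, 34 x 34 x 20 mm, about 30 g, coloured square on top. Origin: centre of its underside, z up through the coloured top. Three to five tiles are present; absent ones give None.
- tile5: Finished embossed wooden game tile, 34 x 34 x 20 mm, about 30 g, coloured square on top. Origin: centre of its underside, z up through the coloured top. Three to five tiles are present; absent ones give None.

How it is judged:
By the outcome, as a careful person would: the job done as asked, in the order asked, and still so for the second after the job is handed in, with the robot touching nothing.
Of tile0, tile1, tile2, tile3, tile4, tile5 only 3 to 5 are there at a start; the rules pass over those that are not, and their reading is None.
At some moment in a run one of tile0, tile1, tile2, tile3, tile4, tile5, gauge may be knocked a few centimetres aside while the robot is not near it.
Once in a run the grip may slacken for a moment while it holds something.
It also fails if it takes over 210 s, if anything falls off the work surface, if the arm or the gripper's body presses on something with over 40 N, if the wrist force passes 120 N, or if a joint passes its speed limit or range.

## Working session

There is one attempt and no reset: what is moved stays moved. The work goes in short steps, Python scripts to look and compute and a shell command to move; the robot and the scene stay as the last step left them, time stands still between calls to the robot, and variables do not carry over. Pictures are saved under pics/ and viewed, at most 14 in all, crops included, and the job is handed in when it is done.

```bash
ls; mkdir -p pics
cat > h.py <<'E'
import numpy as np, cv2
from scipy.spatial.transform import Rotation as R
from station import manip
def snap(c,fn=None):
    im=manip.camera(c)
    if fn: cv2.imwrite('pics/'+fn,im[:,:,::-1])
    return im
def ray(cal,px):
    K,Rm,t=[np.array(cal[k],float) for k in('camera_matrix','R','t')]
    d=Rm.T@np.linalg.solve(K,[px[0],px[1],1]); return -Rm.T@t,d
def onz(cal,px,z):
    o,d=ray(cal,px); return o+d*(z-o[2])/d[2]
def proj(cal,X):
    K,Rm,t=[np.array(cal[k],float) for k in('camera_matrix','R','t')]
    p=K@(Rm@np.array(X)+t.ravel()); return p[:2]/p[2]
def st():
    s=manip.sense(); r=R.from_quat(s['eef_rot']); 
    return np.array(s['ee_pos']),r,s
def to(X,yaw=None):
    """shift in tool axes to X; yaw of tool y axis"""
    p,r,s=st(); m=r.as_matrix()
    print('clk',round(s['clock'],2),'tcp',p.round(4),'yaxis deg',np.degrees(np.arctan2(m[1,1],m[0,1])).round(1),'z',m[:,2].round(3),'tool shift',r.inv().apply(np.array(X)-p).round(4))
E
python3 - <<'E'
from h import *
snap('scene','s0.png');snap('top','t0.png')
for c,z in(('top',0),('scene',0)):
    cal=manip.calibration(c)
    for n,z in (('slot',.03),('collar_axis',.084),('collar_pin',.105),('gauge',.003),('gauge_mark',.007),('gauge_tip',.005),('mat',0),('tray',0),('tote',0),('mug',0),('paint_jar',0),('ink_pot',0),('press',0),('tile0',.004)):
        for d in manip.tip_of(c,n)[:6 if n=='tile0' else 2]: print(c,n,round(d['p'],2),np.round(d['pixel']),onz(cal,d['pixel'],z).round(4))
p,r,s=st();print(p,r.as_matrix().round(3),s['joint_pos'],s['clock'])
E
```

```text
pics
top slot 0.95 [248. 182.] [0.6241 0.0786 0.03  ]
top collar_axis 0.94 [246. 165.] [0.652 0.081 0.084]
top collar_axis 0.3 [222. 156.] [0.6745 0.1367 0.084 ]
top collar_pin 0.48 [247. 188.] [0.5919 0.0773 0.105 ]
top gauge 0.67 [423. 276.] [ 0.3918 -0.3508  0.003 ]
top gauge_mark 0.86 [420. 243.] [ 0.4708 -0.3451  0.007 ]
top gauge_tip 0.88 [418. 224.] [ 0.5195 -0.3434  0.005 ]
top mat 0.87 [421. 252.] [ 0.4507 -0.349   0.    ]
top tray 0.86 [312. 190.] [ 0.6088 -0.0816  0.    ]
top tote 0.82 [137. 254.] [0.4515 0.3534 0.    ]
top tote 0.73 [300. 188.] [ 0.6136 -0.0501  0.    ]
top mug 0.84 [390. 160.] [ 0.6859 -0.2832  0.    ]
top paint_jar 0.89 [173. 156.] [0.6981 0.2722 0.    ]
top paint_jar 0.21 [250. 182.] [0.6312 0.0763 0.    ]
top ink_pot 0.59 [346. 294.] [ 0.3479 -0.1587  0.    ]
top ink_pot 0.22 [315. 193.] [ 0.6002 -0.088   0.    ]
top press 0.56 [246. 189.] [0.6124 0.0844 0.    ]
top tile0 0.74 [298. 162.] [ 0.6804 -0.0481  0.004 ]
top tile0 0.73 [331. 216.] [ 0.5411 -0.1273  0.004 ]
top tile0 0.73 [302. 187.] [ 0.6151 -0.0559  0.004 ]
top tile0 0.66 [421. 253.] [ 0.44
[... 839 characters left out ...]
]
scene paint_jar 0.67 [404. 319.] [0.6983 0.289  0.    ]
scene paint_jar 0.17 [194. 285.] [ 0.6738 -0.1088  0.    ]
scene ink_pot 0.88 [214. 193.] [ 0.3473 -0.1535  0.    ]
scene press 0.72 [292. 276.] [0.6203 0.0773 0.    ]
scene tile0 0.78 [235. 242.] [ 0.5375 -0.0569  0.004 ]
scene tile0 0.77 [203. 242.] [ 0.5482 -0.1268  0.004 ]
scene tile0 0.75 [196. 286.] [ 0.6796 -0.104   0.004 ]
scene tile0 0.63 [232. 267.] [ 0.6176 -0.0464  0.004 ]
scene tile0 0.62 [226. 288.] [ 0.6755 -0.0444  0.004 ]
[ 0.19884939 -0.59249509  0.21535579] [[ 0.948  0.318 -0.   ]
 [ 0.318 -0.948  0.   ]
 [-0.    -0.    -1.   ]] [ 1.20549021  0.41740448 -0.01028361  1.61360375  0.00468308  1.110713
 -0.05297956] 1.5
```

View images.

View pics/t0.png

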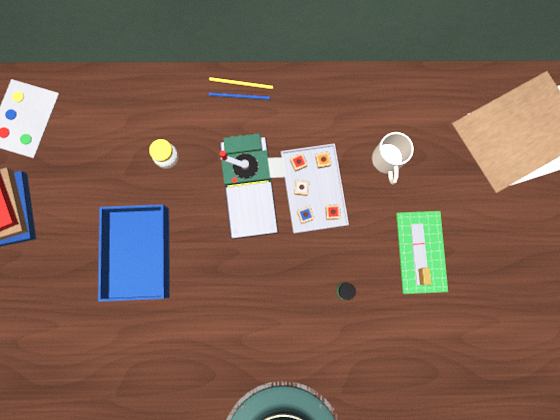

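View pics/s0.png

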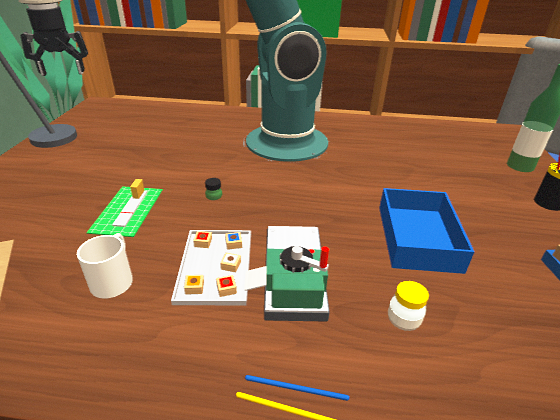

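```bash
python3 -m crank '[0.0325,-0.0211,0,0,0,0,0.085, 0.0325,-0.0211,0,0,0,0,0.085, 0.0325,-0.0211,0,0,0,0,0.085, 0.0325,-0.0211,0,0,0,0,0.085, 0.0325,-0.0211,0,0,0,0,0.085]'; python3 -m crank '[0.0325,-0.0211,0,0,0,0,0.06, 0.0325,-0.0211,0,0,0,0,0.06, 0.0325,-0.0211,0,0,0,0,0.06, 0,0,0,0,0,7,0.06, 0,0,0,0,0,7,0.06]'
python3 - <<'E'
from h import *
cal=manip.calibration('wrist'); snap('wrist','w1.png')
for n,z in (('gauge',.003),('gauge_mark',.007),('gauge_tip',.005),('mat',0)):
    for d in manip.tip_of('wrist',n)[:2]: print(n,round(d['p'],2),np.round(d['pixel']),onz(cal,d['pixel'],z).round(4))
to([.392,-.35,.1]); print(cal['t'],np.array(cal['R']).round(2))
E
```

```text
clock: 1.92
ee_pos: [0.3201, -0.4392, 0.2155]
eef_rot: [0.987, 0.161, -0.0, 0.0]
ft_force: [0.5, -1.3, 0.3]
gripper_width: 0.0851
gripper_force: 0.0
clock: 2.33
ee_pos: [0.3932, -0.3478, 0.2156]
eef_rot: [0.999, 0.039, 0.0, -0.0]
ft_force: [-1.0, -1.4, 0.4]
gripper_width: 0.0602
gripper_force: 0.0
gauge 0.97 [281. 178.] [ 0.3902 -0.3491  0.003 ]
gauge_mark 0.77 [280. 109.] [ 0.468  -0.3412  0.007 ]
gauge_tip 0.83 [283.  59.] [ 0.518  -0.3405  0.005 ]
mat 0.77 [284. 130.] [ 0.4448 -0.3475  0.    ]
clk 2.58 tcp [ 0.3914 -0.35    0.2154] yaxis deg -85.2 z [-0.  0. -1.] tool shift [0.0006 0.     0.1154]
[-0.37919847  0.31089789  0.48270972] [[ 0.08 -1.   -0.  ]
 [-0.96 -0.08  0.29]
 [-0.29 -0.02 -0.96]]
```

View pics/w1.png

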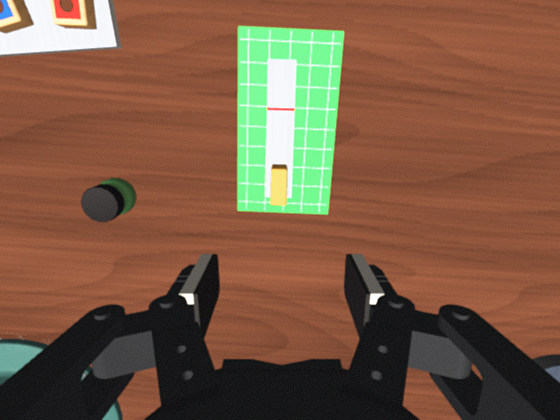

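```bash
python3 -m crank '[0,0,0.038,0,0,0,0.06, 0,0,0.038,0,0,0,0.06, 0,0,0.038,0,0,0,0.06, 0,0,0.038,0,0,0,0.06, 0,0,0.0385,0,0,0,0.06]';python3 -m crank '[0,0,0,0,0,0,0.06, 0,0,0,0,0,0,0.0, 0,0,0,0,0,0,0, 0,0,0,0,0,0,0, 0,0,0,0,0,0,0]'; python3 -m crank '[0,0,0,0,0,0,0, 0,0,0,0,0,0,0.0, 0,0,0,0,0,0,0, 0,0,0,0,0,0,0, 0,0,0,0,0,0,0]'
python3 - <<'E'
from h import *
cal=manip.calibration('top');snap('top')
for n,z in (('slot',.03),('collar_axis',.084),('collar_pin',.105),('press',0)):
    for k in range(3):
        if k: snap('top')
        for d in manip.tip_of('top',n)[:1]: print(n,round(d['p'],2),np.round(d['pixel'],1),onz(cal,d['pixel'],z).round(4))
to([.392,-.35,.1]);
E
```

```text
clock: 3.0
ee_pos: [0.3913, -0.3501, 0.0234]
eef_rot: [0.999, 0.041, 0.0, 0.0]
ft_force: [1.2, -0.8, -1.6]
gripper_width: 0.0599
gripper_force: 0.0
clock: 3.42
ee_pos: [0.3926, -0.3497, 0.0277]
eef_rot: [0.999, 0.04, 0.001, 0.0]
ft_force: [-15.6, 31.5, 70.7]
gripper_width: 0.0121
gripper_force: 35.5
clock: 3.83
ee_pos: [0.3925, -0.3495, 0.0294]
eef_rot: [0.999, 0.04, 0.001, 0.001]
ft_force: [-18.8, 22.5, 70.9]
gripper_width: 0.0002
gripper_force: 35.1
slot 0.69 [247.8 184.3] [0.6178 0.0789 0.03  ]
slot 0.66 [247.5 183.7] [0.6193 0.0796 0.03  ]
slot 0.74 [249.  181.8] [0.624  0.0759 0.03  ]
collar_axis 0.72 [245.3 167.2] [0.6472 0.0817 0.084 ]
collar_axis 0.69 [245.5 163.1] [0.6571 0.0812 0.084 ]
collar_axis 0.96 [245.  165.1] [0.6523 0.0824 0.084 ]
collar_pin 0.66 [223.3 155.2] [0.6707 0.1313 0.105 ]
collar_pin 0.59 [221.8 155.6] [0.6697 0.1348 0.105 ]
collar_pin 0.56 [220.4 155.4] [0.6702 0.138  0.105 ]
press 0.98 [244.9 187.8] [0.6153 0.0879 0.    ]
press 0.87 [247.7 187.5] [0.616  0.0809 0.    ]
press 0.81 [247.3 187.5] [0.616  0.0819 0.    ]
clk 4.88 tcp [ 0.3925 -0.3496  0.0294] yaxis deg -85.4 z [ 0.002 -0.001 -1.   ] tool shift [-0.0004  0.0005 -0.0706]
```

```bash
python3 -m crank '[0,0,-0.005,0,0,0,0.0, 0,0,-0.005,0,0,0,0.0, 0,0,-0.01,0,0,0,0, 0,0,-0.01,0,0,0,0, 0,0,-0.02,0,0,0,0]';python3 -m crank '[0,0,-0.03,0,0,0,0.03, 0,0,-0.03,0,0,0,0.06, 0,0,-0.03,0,0,0,0.06, 0,0,-0.03,0,0,0,0.06, 0,0,-0.02,0,0,0,0.06]'
python3 - <<'E'
from h import *
cal=manip.calibration('wrist'); snap('wrist','w2.png')
for n,z in (('gauge',.003),('gauge_mark',.007),('gauge_tip',.005),('mat',0)):
    for d in manip.tip_of('wrist',n)[:2]: print(n,round(d['p'],2),np.round(d['pixel']),onz(cal,d['pixel'],z).round(4))
to([.392,-.35,.1])
E
```

```text
clock: 5.3
ee_pos: [0.3912, -0.3494, 0.0754]
eef_rot: [0.999, 0.04, -0.0, -0.0]
ft_force: [-0.2, 0.0, 0.1]
gripper_width: -0.0001
gripper_force: 0.0
clock: 5.72
ee_pos: [0.3921, -0.3501, 0.2191]
eef_rot: [0.999, 0.04, 0.001, 0.001]
ft_force: [0.1, -0.9, 0.7]
gripper_width: 0.0594
gripper_force: 0.0
gauge_mark 0.77 [279. 108.] [ 0.4681 -0.3435  0.007 ]
gauge_mark 0.39 [278.  59.] [ 0.5175 -0.3381  0.007 ]
gauge_tip 0.73 [280.  58.] [ 0.5189 -0.3398  0.005 ]
mat 0.68 [281. 127.] [ 0.4472 -0.3469  0.    ]
mat 0.68 [283.  57.] [ 0.5209 -0.3432  0.    ]
clk 5.97 tcp [ 0.3913 -0.3496  0.2149] yaxis deg -85.4 z [-0.  0. -1.] tool shift [0.0006 0.0005 0.1149]
```

View pics/w2.png

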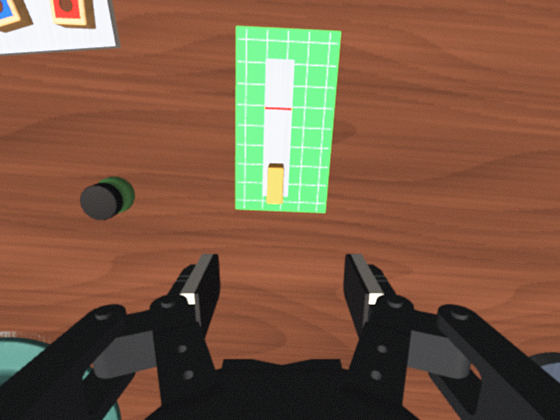

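Run:
```python
from h import *
cal=manip.calibration('wrist')
for px,z in (([276,172],.043),([276,204],.043),([270,185],.043),([284,185],.043),([276,165],.007),([289,196],.007),([265,190],.007),([266,60],.007),([294,60],.007)): print(px,onz(cal,px,z).round(4))
p,r,s=st()
print(proj(cal,p),proj(cal,p+r.apply([0,.03,0])),ray(cal,[0,0])[0])
im=snap('top')
cv2.imwrite('pics/t2.png',cv2.resize(im[200:310,330:470,::-1],None,fx=5,fy=5,interpolation=cv2.INTER_CUBIC))
cal=manip.calibration('top'); print(ray(cal,[0,0])[0],proj(cal,[.391,-.35,.043]),proj(cal,[.391,-.35,.003]))
```

```text
[276, 172] [ 0.4025 -0.3443  0.043 ]
[276, 204] [ 0.3679 -0.347   0.043 ]
[270, 185] [ 0.3881 -0.3391  0.043 ]
[284, 185] [ 0.3893 -0.3538  0.043 ]
[276, 165] [ 0.404  -0.3436  0.007 ]
[289, 196] [ 0.3685 -0.3617  0.007 ]
[265, 190] [ 0.3735 -0.333   0.007 ]
[266, 60] [ 0.5134 -0.3248  0.007 ]
[294, 60] [ 0.5158 -0.3541  0.007 ]
[279.07895543 251.08680837] [334.90422744 251.14537581] [ 0.46302283 -0.3450175   0.3728143 ]
[0.37931205 0.01541698 1.12949025] [428.24884382 275.58594669] [422.81111568 275.81060745]
```

View pics/t2.png

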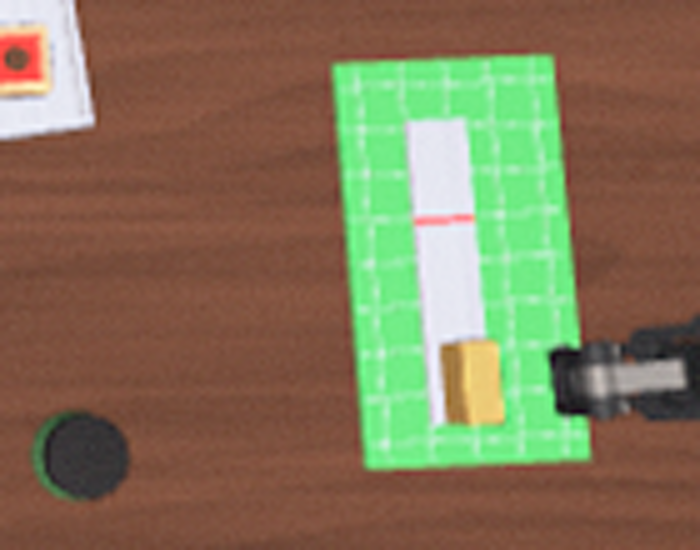

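```bash
python3 -m crank '[-0.004,-0.0035,0.036,0,0,0,0.06, 0,0,0.036,0,0,0,0.06, 0,0,0.036,0,0,0,0.06, 0,0,0.036,0,0,0,0.06, 0,0,0.037,0,0,0,0.06]';python3 -m crank '[0,0,0,0,0,0,0.05, 0,0,0,0,0,0,0.04, 0,0,0,0,0,0,0.03, 0,0,0,0,0,0,0.03, 0,0,0,0,0,0,0.03]'
python3 - <<'E'
from h import *
im=snap('wrist');cv2.imwrite('pics/w3.png',im[:,:,::-1])
cal=manip.calibration('wrist')
to([.387,-.3465,.034]);p,r,s=st();print(s['gripper_width'],proj(cal,p),proj(cal,p+[0,0,-.011]))
E
```

```text
clock: 6.43
ee_pos: [0.3868, -0.346, 0.0318]
eef_rot: [0.999, 0.04, -0.0, -0.0]
ft_force: [1.1, -0.8, -0.4]
gripper_width: 0.0602
gripper_force: 0.0
clock: 6.85
ee_pos: [0.3882, -0.3473, 0.0359]
eef_rot: [0.999, 0.04, 0.001, 0.001]
ft_force: [1.0, -0.8, -0.2]
gripper_width: 0.0302
gripper_force: 0.0
clk 6.9 tcp [ 0.3881 -0.3472  0.0356] yaxis deg -85.5 z [ 0.002 -0.002 -1.   ] tool shift [-0.001  -0.0008  0.0016]
0.029767906743075175 [279.04131698 251.06277947] [279.13618834 243.03872037]
```

View pics/w3.png

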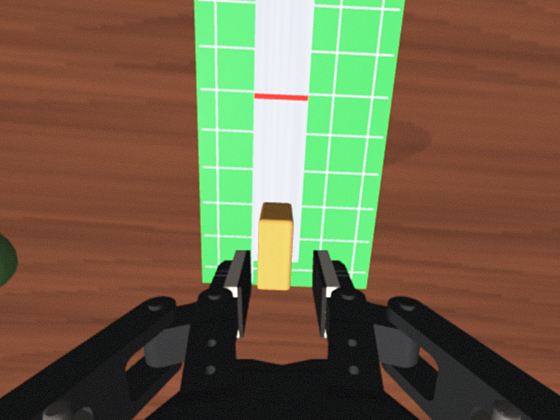

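```bash
python3 -m crank '[0,0,0,0,0,0,0.02, 0,0,0,0,0,0,0.02, 0,0,0,0,0,0,0.014, 0,0,0,0,0,0,0.014, 0,0,0,0,0,0,0.014]'
python3 - <<'E'
from h import *
im=snap('wrist');cv2.imwrite('pics/w4.png',im[150:350,150:410,::-1])
to([.387,-.3465,.034])
E
```

```text
clock: 7.32
ee_pos: [0.3874, -0.3466, 0.0339]
eef_rot: [0.999, 0.04, -0.0, -0.0]
ft_force: [-0.2, 1.3, -0.0]
gripper_width: 0.0142
gripper_force: 0.0
clk 7.37 tcp [ 0.3873 -0.3466  0.0338] yaxis deg -85.4 z [-0.  0. -1.] tool shift [-0.0003 -0.0001 -0.0002]
```

View pics/w4.png

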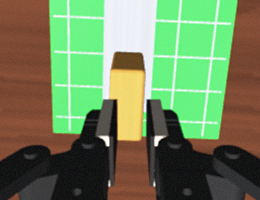

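```bash
python3 -m crank '[0,0,0,0,0,0,0.01, 0,0,0,0,0,0,0.01, 0,0,0,0,0,0,0.006, 0,0,0,0,0,0,0.006, 0,0,0,0,0,0,0.006]'
python3 - <<'E'
from h import *
im=snap('wrist');cv2.imwrite('pics/w5.png',im[150:350,150:410,::-1])
to([.387,-.3465,.034])
E
```

```text
clock: 7.78
ee_pos: [0.3874, -0.3466, 0.0339]
eef_rot: [0.999, 0.04, -0.0, -0.0]
ft_force: [0.4, 0.7, 0.1]
gripper_width: 0.0061
gripper_force: 0.0
clk 7.83 tcp [ 0.3873 -0.3465  0.0338] yaxis deg -85.4 z [-0.  0. -1.] tool shift [-0.0003 -0.0001 -0.0002]
```

View pics/w5.png

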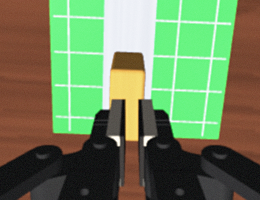

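Run:
```python
from h import *
cal=manip.calibration('wrist'); print(np.array(cal['camera_matrix']).round(1).tolist())
im=cv2.imread('pics/w3.png')
hsv=cv2.cvtColor(im,cv2.COLOR_BGR2HSV)
g=(hsv[:,:,0]>45)&(hsv[:,:,0]<80)&(hsv[:,:,1]>80)
for row in (20,60,130,200):
    c=np.where(g[row])[0]; c=c[c>120]; a,b=c[0],c[-1]
    for dz in (0,.012,.025):
        print(row,a,b,dz,np.linalg.norm(onz(cal,[a,row],.003-dz)-onz(cal,[b+1,row],.003-dz)).round(4),end=' ')
    print()
rr=(im[:,:,2]>180)&(im[:,:,1]<90)
ys,xs=np.where(rr); print(xs.min(),xs.max(),ys.mean(), [ (onz(cal,[xs.min(),ys.mean()],.007-dz)-onz(cal,[xs.max()+1,ys.mean()],.007-dz)).round(4) for dz in (0,.012,.025)])
```

```text
[[319.9, 0.0, 281.4], [0.0, 319.9, 207.3], [0.0, 0.0, 1.0]]
20 195 401 0 0.1085 20 195 401 0.012 0.1154 20 195 401 0.025 0.1229 
60 196 396 0 0.1088 60 196 396 0.012 0.1157 60 196 396 0.025 0.1232 
130 198 387 0 0.1091 130 198 387 0.012 0.1161 130 198 387 0.025 0.1236 
200 200 377 0 0.1089 200 200 377 0.012 0.1158 200 200 377 0.025 0.1233 
255 306 96.58152173913044 [array([-0.0023,  0.0283,  0.    ]), array([-0.0024,  0.0302,  0.    ]), array([-0.0026,  0.0321,  0.    ])]
```

```bash
python3 -m crank '[0,0,0,0,0,0,0.04, 0,0,0,0,0,0,0.04, 0,0,0,0,0,0,0.04, 0,0,0.008,0,0,0,0.04, 0,0,0.008,0,0,0,0.04]'; python3 -m crank '[0,0,0.007,0,0,0,0.04, 0,0,0.007,0,0,0,0.04, 0,0,0.006,0,0,0,0.04, 0,0,0,0,0,0,0.04, 0,0,0,0,0,0,0.04]';python3 -m crank '[0,0,0,0,0,0,0.01, 0,0,0,0,0,0,0.01, 0,0,0,0,0,0,0, 0,0,0,0,0,0,0, 0,0,0,0,0,0,0]'
python3 - <<'E'
from h import *
im=snap('wrist');cv2.imwrite('pics/w6.png',im[150:350,150:410,::-1])
to([.387,-.3465,.034])
E
```

```text
clock: 8.25
ee_pos: [0.3875, -0.3467, 0.0175]
eef_rot: [0.999, 0.04, 0.0, 0.0]
ft_force: [-0.4, -0.1, -0.6]
gripper_width: 0.0399
gripper_force: 0.0
clock: 8.67
ee_pos: [0.3872, -0.3464, -0.0026]
eef_rot: [0.999, 0.04, -0.0, -0.0]
ft_force: [0.3, 0.4, 0.2]
gripper_width: 0.0401
gripper_force: 0.0
clock: 9.08
ee_pos: [0.3875, -0.3468, -0.0017]
eef_rot: [0.999, 0.04, 0.0, 0.0]
ft_force: [-1.3, 0.2, 6.7]
gripper_width: 0.0169
gripper_force: 59.4
clk 9.13 tcp [ 0.3875 -0.3468 -0.0017] yaxis deg -85.4 z [ 0. -0. -1.] tool shift [-0.0005 -0.0003 -0.0357]
```

View pics/w6.png

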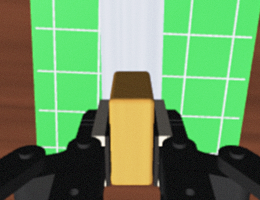

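```bash
python3 -m crank '[0,0,-0.01,0,0,0,0, 0,0,-0.03,0,0,0,0, 0,0,-0.03,0,0,0,0, 0,0,-0.03,0,0,0,0, 0,0,-0.03,0,0,0,0]'; python3 -m crank '[0.01,-0.0366,0,0,0,0,0, 0.01,-0.0366,0,0,0,0,0, 0.01,-0.0366,0,0,0,0,0, 0.01,-0.0366,0,0,0,0,0, 0.01,-0.0366,0,0,0,0,0]'; python3 -m crank '[0.01,-0.0366,0,0,0,0,0, 0.01,-0.0366,0,0,0,0,0, 0.01,-0.0366,0,0,0,0,0, 0.01,-0.0366,0,0,0,0,0, 0.01,-0.0366,0,0,0,0,0]'
python3 - <<'E'
from h import *
cal=manip.calibration('wrist'); im=snap('wrist','w7.png')
p,r,s=st(); print(s['gripper_width'],s['gripper_force'])
for n,z in (('gauge',p[2]+.0047),('gauge_mark',p[2]+.0087),('gauge_tip',p[2]+.0067),('slot',.03),('collar_axis',.084),('collar_pin',.105)):
    for d in manip.tip_of('wrist',n)[:1]: 
        w=onz(cal,d['pixel'],z);print(n,round(d['p'],2),np.round(d['pixel']),w.round(4),r.inv().apply(w-p).round(4))
to([.466,.063,.034])
t=cv2.imread('pics/t0.png'); ct=manip.calibration('top')
m=np.zeros(t.shape[:2],np.uint8); h=cv2.cvtColor(t,cv2.COLOR_BGR2HSV)
m[187:245,220:282]=((h[187:245,220:282,1]<60)&(h[187:245,220:282,2]>150))*255
n,l,sts,_=cv2.connectedComponentsWithStats(m); k=1+np.argmax(sts[1:,4]); c=cv2.findContours((l==k).astype(np.uint8),0,2)[0][0]
q=cv2.boxPoints(cv2.minAreaRect(c)); print([(a.round(1).tolist(),onz(ct,a,.03)[:2].round(4).tolist()) for a in q])
E
```

```text
clock: 9.55
ee_pos: [0.387, -0.3462, 0.1298]
eef_rot: [0.999, 0.04, -0.0, -0.0]
ft_force: [-0.0, -0.8, -2.4]
gripper_width: 0.017
gripper_force: 59.0
clock: 9.97
ee_pos: [0.4224, -0.1585, 0.1286]
eef_rot: [0.999, 0.04, 0.0, 0.0]
ft_force: [1.8, -0.3, -2.9]
gripper_width: 0.0169
gripper_force: 59.3
clock: 10.38
ee_pos: [0.4578, 0.028, 0.1286]
eef_rot: [0.999, 0.04, 0.0, 0.0]
ft_force: [1.9, -0.5, -3.8]
gripper_width: 0.0169
gripper_force: 59.3
0.017064853079611697 59.50821340084076
gauge 0.82 [283. 253.] [0.4593 0.0261 0.1337] [-0.0004  0.0092 -0.0047]
gauge_mark 0.59 [280.  88.] [0.5391 0.034  0.1377] [ 0.0797  0.0082 -0.0085]
clk 10.73 tcp [0.4578 0.0251 0.128 ] yaxis deg -85.5 z [-0. -0. -1.] tool shift [ 0.0112 -0.0371  0.094 ]
[([225.1999969482422, 187.10000610351562], [0.6111, 0.1344]), ([271.0, 181.6999969482422], [0.6239, 0.0217]), ([277.0, 232.39999389648438], [0.4981, 0.008]), ([231.1999969482422, 237.8000030517578], [0.4859, 0.119])]
```

View pics/w7.png

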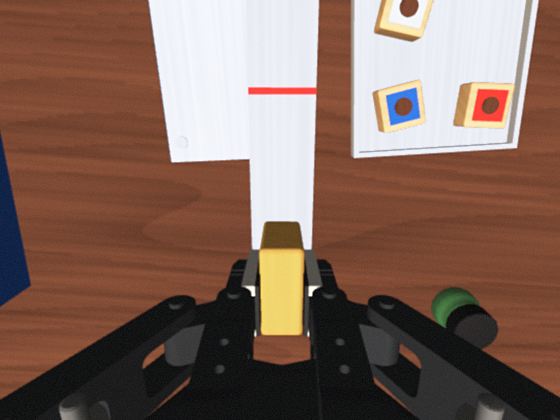

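```bash
python3 -m crank '[0.0148,-0.0348,0,0,0,0,0, 0,0,0.03,0,0,-2,0, 0,0,0.02,0,0,0,0, 0,0,0,0,0,0,0, 0,0,0,0,0,0,0]'
python3 - <<'E'
from h import *
snap('wrist');cal=manip.calibration('wrist'); im=snap('wrist','w8.png')
p,r,s=st(); print(s['gripper_width'],s['gripper_force'])
for n,z in (('gauge',p[2]+.0047),('gauge_mark',p[2]+.0087),('gauge_tip',p[2]+.0067),('slot',.03),('collar_axis',.084),('collar_pin',.105)):
    for d in manip.tip_of('wrist',n)[:1]: 
        w=onz(cal,d['pixel'],z);print(n,round(d['p'],2),np.round(d['pixel']),w.round(4),r.inv().apply(w-p).round(4))
to([.470,.061,.0273])
h=cv2.cvtColor(im,cv2.COLOR_RGB2HSV); m=(h[:,:,1]<60)&(h[:,:,2]>140)
for row in (5,30,60,90,120,150):
    c=np.where(m[row,60:300])[0]+60
    if len(c): print(row,c[0],onz(cal,[c[0],row],.03).round(4), [i for i in np.where(np.diff(m[row].astype(int)))[0]])
E
```

```text
clock: 11.15
ee_pos: [0.4694, 0.0612, 0.0777]
eef_rot: [0.998, 0.056, -0.001, 0.0]
ft_force: [0.7, 0.2, -1.9]
gripper_width: 0.017
gripper_force: 59.6
0.016809821337750663 59.63438272476196
gauge 0.63 [281. 251.] [0.4726 0.0604 0.0837] [ 0.0019  0.0013 -0.0047]
gauge_mark 0.88 [283.  88.] [0.5514 0.0688 0.0877] [ 0.0812  0.0018 -0.0086]
slot 0.65 [558. 133.] [ 0.5484 -0.1068  0.03  ] [0.0583 0.1759 0.0491]
clk 11.55 tcp [0.4703 0.0619 0.0785] yaxis deg -83.5 z [ 0.001  0.    -1.   ] tool shift [-0.0004  0.0009  0.0512]
5 182 [0.5927 0.1308 0.03  ] [np.int64(181), np.int64(376), np.int64(422), np.int64(460), np.int64(481), np.int64(496), np.int64(507), np.int64(525), np.int64(531)]
30 184 [0.5801 0.1293 0.03  ] [np.int64(183), np.int64(374), np.int64(420), np.int64(452), np.int64(472), np.int64(515), np.int64(521)]
60 186 [0.5642 0.1277 0.03  ] [np.int64(185), np.int64(372), np.int64(417)]
90 189 [0.5477 0.1254 0.03  ] [np.int64(188), np.int64(247), np.int64(315), np.int64(370), np.int64(415)]
120 191 [0.5302 0.1236 0.03  ] [np.int64(190), np.int64(368), np.int64(412), np.int64(439), np.int64(465), np.int64(469), np.int64(498), np.int64(499), np.int64(504), np.int64(541)]
150 194 [0.5119 0.1211 0.03  ] [np.int64(193), np.int64(366), np.int64(409), np.int64(441), np.int64(461), np.int64(462), np.int64(498), np.int64(500), np.int64(504), np.int64(532)]
```

```bash
python3 -m crank '[0,0,0.025,0,0,0,0, 0,0,0.023,0,0,-0.3,0, 0,0,0,0,0,0,0, 0,0,0.001,0,0,0,0, 0,0,0,0,0,0,0]'; python3 -m crank '[0,0,0.001,0,0,0,0, 0,0,0,0,0,0,0, 0,0,0.001,0,0,0,0, 0,0,0,0,0,0,0, 0,0,0,0,0,0,0]'
```

```text
clock: 11.97
ee_pos: [0.4704, 0.0622, 0.0298]
eef_rot: [0.998, 0.06, 0.0, -0.0]
ft_force: [-0.1, 0.0, -2.7]
gripper_width: 0.0172
gripper_force: 59.7
clock: 12.38
ee_pos: [0.4701, 0.062, 0.0271]
eef_rot: [0.998, 0.06, 0.0, -0.0]
ft_force: [-0.4, 0.2, -2.0]
gripper_width: 0.0171
gripper_force: 59.7
```

```bash
python3 -m crank '[0,0,0.001,0,0,0,0, 0,0,0,0,0,0,0, 0,0,0,0,0,0,0, 0,0,0,0,0,0,0, 0,0,0,0,0,0,0]'; python3 -m crank '[0,0,0.001,0,0,0,0, 0,0,0,0,0,0,0, 0,0,0,0,0,0,0, 0,0,0,0,0,0,0, 0,0,0,0,0,0,0]'
```

```text
clock: 12.8
ee_pos: [0.47, 0.0621, 0.0259]
eef_rot: [0.998, 0.06, -0.0, -0.0]
ft_force: [-0.5, -0.3, -2.1]
gripper_width: 0.0165
gripper_force: 59.7
clock: 13.22
ee_pos: [0.47, 0.0621, 0.0252]
eef_rot: [0.998, 0.06, 0.0, 0.0]
ft_force: [-4.4, -0.3, 9.1]
gripper_width: 0.0169
gripper_force: 61.7
```

```bash
python3 -m crank '[0.002,0,-0.0006,0,0,0,0, 0.006,0,0,0,0,0,0, 0.006,0,0,0,0,0,0, 0.006,0,0,0,0,0,0, 0.006,0,0,0,0,0,0]'; python3 -m crank '[0.007,0,0,0,0,0,0, 0.007,0,0,0,0,0,0, 0.007,0,0,0,0,0,0, 0.007,0,0,0,0,0,0, 0,0,0,0,0,0,0]'
python3 - <<'E'
from h import *
cal=manip.calibration('wrist'); im=snap('wrist','w9.png')
p,r,s=st(); print(s['gripper_width'],s['gripper_force'],s['ft_force'])
for c in('wrist','top'):
  if c=='top': snap(c,'t9.png'); cal=manip.calibration('top')
  for n,z in (('gauge',p[2]+.0047),('gauge_mark',p[2]+.0087),('slot',.03),('collar_axis',.084),('collar_pin',.105)):
    for d in manip.tip_of(c,n)[:1]: 
        w=onz(cal,d['pixel'],z);print(n,round(d['p'],2),np.round(d['pixel']),w.round(4),r.inv().apply(w-p).round(4))
to([.470,.061,.0273])
E
```

```text
clock: 13.63
ee_pos: [0.4966, 0.0653, 0.0254]
eef_rot: [0.998, 0.06, 0.0, -0.0]
ft_force: [-0.4, 0.0, -1.7]
gripper_width: 0.0172
gripper_force: 59.9
clock: 14.05
ee_pos: [0.525, 0.0687, 0.0255]
eef_rot: [0.998, 0.06, 0.0, -0.0]
ft_force: [0.4, 0.1, -3.0]
gripper_width: 0.017
gripper_force: 59.9
0.01709453113164304 59.88152325153351 [-0.1997325   0.17867132 -2.72608769]
gauge 0.91 [282. 250.] [0.5281 0.0675 0.03  ] [ 0.0038  0.0016 -0.0047]
gauge_mark 0.94 [283.  89.] [0.6058 0.0766 0.034 ] [ 0.0821  0.0018 -0.0087]
slot 0.57 [281.  70.] [0.6141 0.0787 0.03  ] [ 0.0906  0.0008 -0.0046]
collar_axis 0.81 [245. 163.] [0.6574 0.0824 0.084 ] [ 0.1339  0.0022 -0.0586]
collar_pin 0.54 [223. 156.] [0.6676 0.1315 0.105 ] [ 0.1499 -0.0453 -0.0796]
clk 14.65 tcp [0.5235 0.0685 0.0255] yaxis deg -83.2 z [-0.  0. -1.] tool shift [-0.054   0.001  -0.0018]
```

View pics/w9.png

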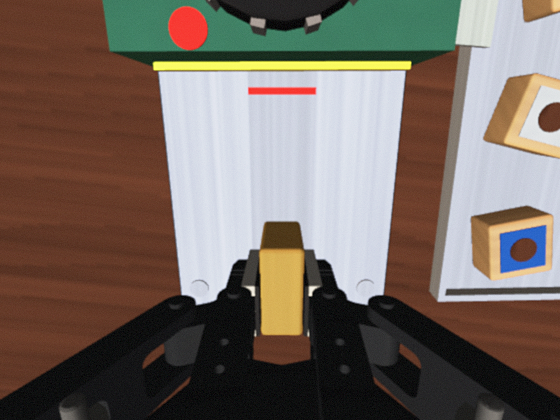

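Run:
```python
from h import *
cal=manip.calibration('wrist'); im=cv2.imread('pics/w9.png')
print([(r,im[r,220].tolist()) for r in range(44,76,2)])
rr=(im[:,:,2]>180)&(im[:,:,1]<90); ys,xs=np.where(rr&(np.arange(560)[None]>230)&(np.arange(560)[None]<330)); print(ys.mean(),ys.min(),ys.max(),xs.min(),xs.max())
p,r,s=st()
f=lambda px,z:(r.inv().apply(onz(cal,px,z)-p)[:2]).round(4)
print('mark',f([282,ys.mean()],.034))
for row,z in((50,.072),(51.5,.072),(53,.072),(70,.0365),(71,.0365),(70,.034)): print(row,z,f([282,row],z))
```

```text
[(44, [101, 130, 64]), (46, [104, 129, 68]), (48, [104, 133, 70]), (50, [91, 119, 59]), (52, [28, 43, 22]), (54, [30, 45, 26]), (56, [37, 49, 33]), (58, [31, 45, 22]), (60, [30, 50, 36]), (62, [83, 245, 242]), (64, [102, 251, 250]), (66, [103, 251, 250]), (68, [93, 252, 250]), (70, [75, 140, 155]), (72, [239, 221, 216]), (74, [236, 225, 220])]
90.5 88 93 249 314
mark [0.0806 0.0014]
50 0.072 [0.0905 0.0013]
51.5 0.072 [0.09   0.0013]
53 0.072 [0.0896 0.0013]
70 0.0365 [0.0887 0.0013]
71 0.0365 [0.0883 0.0013]
70 0.034 [0.089  0.0013]
```

```bash
python3 -m crank '[0.003,0,0,0,0,0,0, 0.003,0,0,0,0,0,0, 0.003,0,0,0,0,0,0, 0,0,0,0,0,0,0, 0,0,0,0,0,0,0]'
cat > mk.py <<'E'
from h import *
snap('wrist');cal=manip.calibration('wrist'); im=snap('wrist')[:,:,::-1]
p,r,s=st()
f=lambda px,z:(r.inv().apply(onz(cal,px,z)-p)[:2]).round(4)
c=np.arange(560)[None]
ys,xs=np.where((im[:,:,2]>180)&(im[:,:,1]<90)&(c>240)&(c<320)); print(ys.mean(),ys.min(),ys.max(),'mark',f([282,ys.mean()],.034),f([282,ys.max()],.034))
y2,x2=np.where((im[:,:,2]>200)&(im[:,:,1]>200)&(im[:,:,0]<140)&(c>200)&(c<240)); y2=y2[y2<200];print('stripe',y2.min(),y2.max(),f([282,y2.max()+.8],.0365),'top edge', [int(k) for k in im[20:90,220,1]])
print(s['ft_force'],s['gripper_width'],s['gripper_force']);to(p)
E
python3 mk.py
```

```text
clock: 15.07
ee_pos: [0.5327, 0.0697, 0.0254]
eef_rot: [0.998, 0.06, -0.0, -0.0]
ft_force: [-0.6, 1.1, -2.4]
gripper_width: 0.0172
gripper_force: 59.9
92.0 91 93 mark [0.0801 0.0014] [0.0796 0.0014]
stripe 83 89 [0.0808 0.0014] top edge [41, 35, 38, 41, 35, 41, 37, 35, 26, 25, 15, 14, 26, 29, 46, 72, 104, 126, 133, 131, 131, 131, 132, 131, 128, 136, 131, 129, 132, 126, 132, 131, 134, 131, 129, 131, 131, 128, 130, 130, 134, 134, 126, 129, 132, 129, 133, 128, 129, 133, 132, 136, 128, 132, 135, 131, 99, 59, 41, 42, 41, 63, 186, 255, 255, 252, 251, 251, 253, 248]
[-0.10109438  0.4729491  -2.08840458] 0.01723915851969371 59.879212975502014
clk 15.17 tcp [0.5325 0.0696 0.0254] yaxis deg -83.1 z [-0.  0. -1.] tool shift [0. 0. 0.]
```

```bash
python3 -m crank '[0.0004,0,0.0005,0,0,0,0, 0,0,0,0,0,0,0, 0,0,0,0,0,0,0.025, 0,0,0,0,0,0,0.035, 0,0,0,0,0,0,0.035]'; python3 -m crank '[0,0,-0.01,0,0,0,0.035, 0,0,-0.03,0,0,0,0.035, 0,0,-0.03,0,0,0,0.035, 0,0,-0.03,0,0,0,0.035, 0,0,-0.03,0,0,0,0.035]'; python3 -m crank '[0,0,-0.02,0,0,0,0.035, 0,0,0,0,0,0,0.035, 0,0,0,0,0,0,0.035, 0,0,0,0,0,0,0.035, 0,0,0,0,0,0,0.035]'
python3 - <<'E'
from h import *
cal=manip.calibration('wrist'); im=snap('wrist','w10.png')
p,r,s=st()
for n,z in (('gauge',.03),('gauge_mark',.034),('slot',.03),('collar_axis',.084),('collar_pin',.105)):
    for d in manip.tip_of('wrist',n)[:2]: 
        w=onz(cal,d['pixel'],z);print(n,round(d['p'],2),np.round(d['pixel']),w.round(4))
to([.671,.133,.2])
f=lambda a,z:onz(cal,a,z).round(4)
h=cv2.cvtColor(im,cv2.COLOR_RGB2HSV); m=(((h[:,:,0]<6)|(h[:,:,0]>174))&(h[:,:,1]>150)&(h[:,:,2]>120)).astype(np.uint8)
n,l,sts,c=cv2.connectedComponentsWithStats(m)
for k in range(1,n):
    if sts[k,4]>15: print(sts[k],c[k].round(1),f(c[k],.034),f(c[k],.072),f(c[k],.125))
E
```

```text
clock: 15.58
ee_pos: [0.5331, 0.0697, 0.0251]
eef_rot: [0.998, 0.06, 0.0, -0.0]
ft_force: [-1.2, 0.1, 0.0]
gripper_width: 0.035
gripper_force: 0.0
clock: 16.0
ee_pos: [0.5327, 0.0698, 0.1572]
eef_rot: [0.998, 0.06, 0.0, -0.0]
ft_force: [0.1, 0.2, -0.6]
gripper_width: 0.0351
gripper_force: 0.0
clock: 16.42
ee_pos: [0.5324, 0.0695, 0.1742]
eef_rot: [0.998, 0.06, -0.001, -0.0]
ft_force: [0.1, 0.2, -0.8]
gripper_width: 0.0349
gripper_force: 0.0
gauge 0.62 [283. 189.] [0.5322 0.0666 0.03  ]
gauge 0.52 [ 16. 223.] [0.4659 0.3274 0.03  ]
gauge_mark 0.87 [283.  99.] [0.6144 0.0768 0.034 ]
slot 0.75 [277. 100.] [0.6129 0.0818 0.03  ]
slot 0.22 [ 21. 227.] [0.4619 0.323  0.03  ]
collar_axis 0.98 [280.  40.] [0.651  0.0835 0.084 ]
collar_pin 0.43 [282. 189.] [0.5499 0.0704 0.105 ]
clk 16.72 tcp [0.5328 0.0697 0.1746] yaxis deg -83.1 z [-0.001  0.    -1.   ] tool shift [ 0.1448 -0.0464 -0.0255]
[198   0  14  13  67] [205.5   4.9] [0.679  0.1486 0.034 ] [0.6694 0.1395 0.072 ] [0.6561 0.1267 0.125 ]
[417  27  31  36 603] [432.2  44.5] [ 0.6727 -0.0428  0.034 ] [ 0.6639 -0.0275  0.072 ] [ 0.6517 -0.0062  0.125 ]
[236  80  15  17 208] [243.1  87.6] [0.6195 0.1126 0.034 ] [0.6175 0.1081 0.072 ] [0.6147 0.1018 0.125 ]
[467 185  29  23 403] [480.7 195.8] [ 0.5496 -0.1228  0.034 ] [ 0.5565 -0.0973  0.072 ] [ 0.5662 -0.0618  0.125 ]
```

View pics/w10.png

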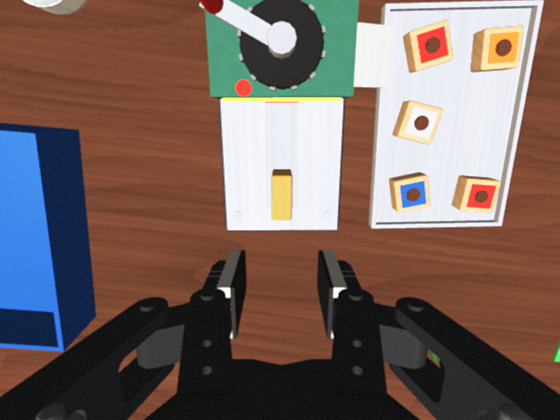

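```bash
python3 -m crank '[0.036,-0.0112,0,0,0,0,0.035, 0.036,-0.0112,0,0,0,0,0.035, 0.036,-0.0112,0,0,0,0,0.035, 0.036,-0.0112,0,0,0,0,0.035, 0,0,0,0,0,-6.5,0.035]';python3 -m crank '[0,0,0,0,0,-7,0.035, 0,0,0,0,0,-7,0.035, 0,0,0,0,0,-7,0.035, 0,0,0,0,0,-7,0.035, 0,0,0,0,0,-7,0.035]';python3 -m crank '[0,0,0,0,0,-7,0.035, 0,0,0,0,0,-7,0.035, 0,0,0,0,0,-4.5,0.035, 0,0,0,0,0,0,0.035, 0,0,0,0,0,0,0.035]'
python3 - <<'E'
from h import *
cal=manip.calibration('wrist'); im=snap('wrist','w11.png')
p,r,s=st()
for n,z in (('collar_axis',.084),('collar_pin',.105)):
    for d in manip.tip_of('wrist',n)[:2]: 
        w=onz(cal,d['pixel'],z);print(n,round(d['p'],2),np.round(d['pixel']),w.round(4))
to([.671,.133,.0805]);print(np.round(s['joint_pos'],2))
f=lambda a,z:onz(cal,a,z).round(4)
h=cv2.cvtColor(im,cv2.COLOR_RGB2HSV); m=(((h[:,:,0]<6)|(h[:,:,0]>174))&(h[:,:,1]>150)&(h[:,:,2]>60)).astype(np.uint8)
n,l,sts,c=cv2.connectedComponentsWithStats(m)
for k in range(1,n):
    if sts[k,4]>30: print(sts[k],c[k].round(1),f(c[k],.072),f(c[k],.125))
E
```

```text
clock: 17.13
ee_pos: [0.6743, 0.1344, 0.1735]
eef_rot: [0.993, 0.116, 0.0, -0.001]
ft_force: [0.9, 0.3, 0.0]
gripper_width: 0.0353
gripper_force: 0.0
clock: 17.55
ee_pos: [0.6705, 0.1313, 0.1746]
eef_rot: [0.911, 0.412, -0.0, -0.0]
ft_force: [0.4, -0.3, -0.5]
gripper_width: 0.0349
gripper_force: 0.0
clock: 17.97
ee_pos: [0.6705, 0.1312, 0.1747]
eef_rot: [0.835, 0.55, -0.0, -0.0]
ft_force: [0.2, -0.3, 1.8]
gripper_width: 0.0348
gripper_force: 0.0
collar_axis 0.65 [282. 262.] [0.6499 0.0838 0.084 ]
collar_axis 0.29 [298. 337.] [0.6338 0.0075 0.084 ]
collar_pin 0.62 [280. 215.] [0.6681 0.1294 0.105 ]
clk 18.12 tcp [0.6705 0.1314 0.1749] yaxis deg -23.3 z [-0. -0. -1.] tool shift [ 0.0017 -0.0002  0.0944]
[ 0.14  0.62 -0.58  1.48  0.36  1.15 -0.9 ]
[270 199  19  31 487] [279.1 214.2] [0.6632 0.1204 0.072 ] [0.6704 0.1359 0.125 ]
[231 240  14  11 117] [237.5 245.1] [0.6182 0.1086 0.072 ] [0.6345 0.1266 0.125 ]
```

```bash
python3 -m crank '[0,0,0.025,0,0,0,0.035, 0,0,0.025,0,0,0,0.035, 0,0,0.02,0,0,0,0.035, 0,0,0.012,0,0,0,0.035, 0,0,0.01,0,0,0,0.035]';python3 -m crank '[0,0,0,0,0,0,0.035, 0,0,0,0,0,0,0, 0,0,0,0,0,0,0, 0,0,0,0,0,0,0, 0,0,0,0,0,0,0]'; python3 -c "
from h import *
to([.67,.13,.08])"
```

```text
clock: 18.53
ee_pos: [0.6703, 0.1313, 0.0819]
eef_rot: [0.835, 0.55, -0.0, -0.0]
ft_force: [-0.1, 0.7, -0.0]
gripper_width: 0.0349
gripper_force: 0.0
clock: 18.95
ee_pos: [0.6711, 0.1318, 0.0842]
eef_rot: [0.835, 0.551, 0.001, 0.0]
ft_force: [0.0, 2.3, 5.2]
gripper_width: 0.0123
gripper_force: 58.7
clk 18.95 tcp [0.6711 0.1318 0.0842] yaxis deg -23.1 z [ 0.002  0.001 -1.   ] tool shift [-0.0021 -0.0003  0.0042]
```

```bash
python3 -m crank '[-0.0004,-0.0067,0,0,0,0,0, -0.0013,-0.0066,0,0,0,0,0, -0.0022,-0.0064,0,0,0,0,0, -0.003,-0.0061,0,0,0,0,0, -0.0037,-0.0056,0,0,0,0,0]'; python3 -m crank '[-0.0044,-0.0051,0,0,0,0,0, -0.0051,-0.0045,0,0,0,0,0, -0.0056,-0.0038,0,0,0,0,0, -0.006,-0.003,0,0,0,0,0, 0,0,0,0,0,0,0]'
python3 -c "
from h import *
to([.65,.0836,.08]);print(st()[2]['joint_pos'])"
```

```text
clock: 19.37
ee_pos: [0.6383, 0.1366, 0.0843]
eef_rot: [0.834, 0.552, 0.002, -0.0]
ft_force: [-2.5, 8.8, 12.7]
gripper_width: 0.0119
gripper_force: 60.9
clock: 19.78
ee_pos: [0.6141, 0.1203, 0.0841]
eef_rot: [0.835, 0.551, 0.0, 0.0]
ft_force: [-6.5, -2.2, 12.0]
gripper_width: 0.0119
gripper_force: 61.2
clk 19.78 tcp [0.6141 0.1203 0.0841] yaxis deg -23.2 z [ 0.001 -0.    -1.   ] tool shift [-0.0196  0.0475  0.0042]
[ 0.16148506  0.62893283 -0.55585528  1.70092363  0.39972231  0.92584766
 -0.95701016]
```

```bash
python3 -m crank '[-0.0032,-0.0012,0,0,0,0,0, -0.0032,-0.001,0,0,0,0,0, 0,0,0,0,0,0,0, 0,0,0,0,0,0,0, 0,0,0,0,0,0,0]'; python3 -m crank '[-0.0015,-0.0005,0,0,0,0,0, 0,0,0,0,0,0,0, -0.0015,-0.0004,0,0,0,0,0, 0,0,0,0,0,0,0, 0,0,0,0,0,0,0]'
python3 -c "
from h import *
to([.65,.0836,.08])"
```

```text
clock: 20.2
ee_pos: [0.6106, 0.1166, 0.0842]
eef_rot: [0.834, 0.551, 0.001, 0.0]
ft_force: [2.5, 3.7, 7.7]
gripper_width: 0.0117
gripper_force: 60.4
clock: 20.62
ee_pos: [0.6096, 0.1152, 0.0843]
eef_rot: [0.834, 0.551, 0.003, 0.0]
ft_force: [11.9, 9.7, -1.0]
gripper_width: 0.0118
gripper_force: 59.6
clk 20.62 tcp [0.6096 0.1152 0.0843] yaxis deg -23.1 z [ 0.005  0.003 -1.   ] tool shift [-0.0133  0.0495  0.0044]
```

```bash
python3 -m crank '[0,0,0,0,0,0,0.035, 0,0,0,0,0,0,0.035, 0,0,0,0,0,0,0.035, 0,0,-0.015,0,0,0,0.035, 0,0,-0.03,0,0,0,0.035]'; python3 -m crank '[0,0,-0.03,0,0,7,0.035, 0,0,-0.016,0,0,7,0.035, 0,0,0,0,0,7,0.035, 0,0,0,0,0,7,0.035, 0,0,0,0,0,7,0.035]';python3 -m crank '[0,0,0,0,0,7,0.035, 0,0,0,0,0,7,0.035, 0,0,0,0,0,7,0.035, 0,0,0,0,0,4,0.035, 0,0,0,0,0,0,0.035]'
python3 - <<'E'
from h import *
to([.5329,.0697,.025])
snap('top','t12.png');cal=manip.calibration('top')
for n,z in (('collar_pin',.105),('collar_axis',.084),('gauge',.03)):
    for d in manip.tip_of('top',n)[:2]: print(n,round(d['p'],2),np.round(d['pixel']),onz(cal,d['pixel'],z).round(4))
E
```

```text
clock: 21.03
ee_pos: [0.6056, 0.1127, 0.1255]
eef_rot: [0.835, 0.551, -0.003, -0.001]
ft_force: [0.5, -0.4, -0.2]
gripper_width: 0.0345
gripper_force: 0.0
clock: 21.45
ee_pos: [0.6075, 0.1132, 0.1743]
eef_rot: [0.962, 0.271, 0.0, 0.0]
ft_force: [-0.1, -0.0, -0.8]
gripper_width: 0.0354
gripper_force: 0.0
clock: 21.87
ee_pos: [0.6074, 0.1134, 0.174]
eef_rot: [0.998, 0.058, -0.0, 0.0]
ft_force: [0.4, 0.0, -0.3]
gripper_width: 0.0349
gripper_force: 0.0
clk 21.87 tcp [0.6074 0.1134 0.174 ] yaxis deg -83.4 z [-0. -0. -1.] tool shift [-0.079   0.0347  0.149 ]
collar_axis 0.39 [300. 188.] [ 0.5955 -0.0454  0.084 ]
```

```bash
python3 -m crank '[-0.0263,0.0116,0,0,0,0,0.035, -0.0263,0.0116,0,0,0,0,0.035, -0.0264,0.0115,0,0,0,0,0.035, 0,0,0,0,0,0,0.035, 0,0,0,0,0,0,0.035]'
python3 - <<'E'
from h import *
snap('wrist');cal=manip.calibration('wrist'); im=snap('wrist','w13.png')
p,r,s=st()
for n,z in (('gauge',.03),('gauge_mark',.034),('collar_axis',.084),('collar_pin',.105)):
    for d in manip.tip_of('wrist',n)[:1]: 
        w=onz(cal,d['pixel'],z);print(n,round(d['p'],2),np.round(d['pixel']),w.round(4))
to([.5329,.0697,.025])
f=lambda a,z:onz(cal,a,z).round(4)
h=cv2.cvtColor(im,cv2.COLOR_RGB2HSV); m=(((h[:,:,0]<6)|(h[:,:,0]>174))&(h[:,:,1]>150)&(h[:,:,2]>60)).astype(np.uint8)
n,l,sts,c=cv2.connectedComponentsWithStats(m)
for k in range(1,n):
    if sts[k,4]>20: print(sts[k],c[k].round(1),f(c[k],.034),f(c[k],.125))
E
```

```text
clock: 22.48
ee_pos: [0.5328, 0.0687, 0.1744]
eef_rot: [0.998, 0.06, 0.0, 0.0]
ft_force: [0.7, 0.3, 0.7]
gripper_width: 0.0352
gripper_force: 0.0
gauge 0.98 [282. 189.] [0.534  0.0672 0.03  ]
gauge_mark 0.92 [282. 100.] [0.6146 0.0776 0.034 ]
collar_axis 0.8 [278.  43.] [0.6503 0.0847 0.084 ]
collar_pin 0.74 [228.  98.] [0.6093 0.1137 0.105 ]
clk 22.78 tcp [0.5337 0.0701 0.1738] yaxis deg -83.1 z [-0.  0. -1.] tool shift [-0.0008  0.0004  0.1488]
[416  29  31  36 595] [431.4  46.5] [ 0.6728 -0.0428  0.034 ] [ 0.652  -0.0063  0.125 ]
[210  86  29  23 519] [223.5  97.8] [0.6104 0.129  0.034 ] [0.6087 0.1131 0.125 ]
[467 186  28  24 402] [480.  197.1] [ 0.5498 -0.1228  0.034 ] [ 0.5665 -0.0619  0.125 ]
```

View pics/w13.png

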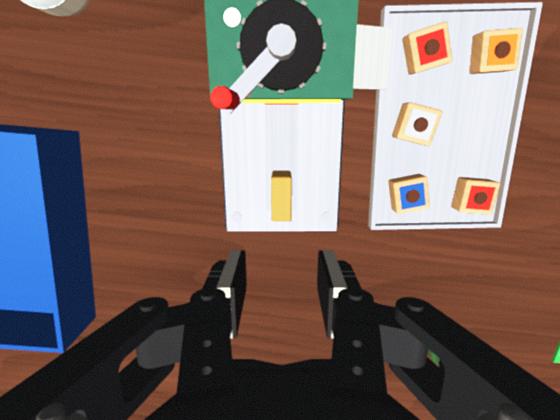

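```bash
python3 -m crank '[-0.0008,0.0004,0.035,0,0,0,0.035, 0,0,0.035,0,0,0,0.035, 0,0,0.03,0,0,0,0.035, 0,0,0.028,0,0,0,0.035, 0,0,0.02,0,0,0,0.035]';python3 -m crank '[0,0,0,0,0,0,0.035, 0,0,0,0,0,0,0, 0,0,0,0,0,0,0, 0,0,0,0,0,0,0, 0,0,0,0,0,0,0]'; python3 -m crank '[-0.003,0,-0.0007,0,0,0,0, -0.005,0,0,0,0,0,0, -0.006,0,0,0,0,0,0, -0.008,0,0,0,0,0,0, -0.01,0,0,0,0,0,0]'
```

```text
clock: 23.2
ee_pos: [0.5318, 0.0694, 0.0234]
eef_rot: [0.998, 0.06, -0.001, -0.0]
ft_force: [0.0, -0.7, 0.8]
gripper_width: 0.0352
gripper_force: 0.0
clock: 23.62
ee_pos: [0.5332, 0.0692, 0.0272]
eef_rot: [0.998, 0.06, 0.001, -0.0]
ft_force: [0.4, -0.5, -2.6]
gripper_width: 0.0169
gripper_force: 59.6
clock: 24.03
ee_pos: [0.5, 0.0652, 0.0267]
eef_rot: [0.998, 0.06, 0.0, -0.0]
ft_force: [-0.1, -0.1, -2.2]
gripper_width: 0.017
gripper_force: 59.7
```

```bash
python3 -m crank '[-0.01,0,0,0,0,0,0, -0.01,0,0,0,0,0,0, -0.01,0,0,0,0,0,0, -0.01,0,0,0,0,0,0, 0,0,-0.01,0,0,0,0]'; python3 -m crank '[0,0,-0.03,0,0,0,0, 0,0,-0.03,0,0,0,0, 0,0,-0.03,0,0,2.2,0, 0,0,0,0,0,0,0, 0,0,0,0,0,0,0]'
python3 - <<'E'
from h import *
to([.390,-.349,.13]);s=st()[2];print(s['gripper_width'],s['gripper_force'])
snap('top');cal=manip.calibration('top')
for n,z in (('mat',.0),('tile0',.004),('ink_pot',0)):
    for d in manip.tip_of('top',n)[:6]: print(n,round(d['p'],2),np.round(d['pixel']),onz(cal,d['pixel'],z).round(4))
E
```

```text
clock: 24.45
ee_pos: [0.4579, 0.0601, 0.0357]
eef_rot: [0.998, 0.06, -0.002, 0.0]
ft_force: [-0.6, -0.4, -4.1]
gripper_width: 0.0166
gripper_force: 59.6
clock: 24.87
ee_pos: [0.4621, 0.0606, 0.1284]
eef_rot: [0.999, 0.041, 0.002, 0.0]
ft_force: [0.2, 0.5, -2.7]
gripper_width: 0.0167
gripper_force: 59.9
clk 24.87 tcp [0.4621 0.0606 0.1284] yaxis deg -85.4 z [ 0.003  0.    -1.   ] tool shift [-0.105   0.4024 -0.0018]
0.01669739552654375 59.86847519874573
mat 0.69 [424. 252.] [ 0.4496 -0.3559  0.    ]
tile0 0.74 [302. 188.] [ 0.6117 -0.0554  0.004 ]
tile0 0.73 [322. 160.] [ 0.6856 -0.108   0.004 ]
tile0 0.72 [305. 214.] [ 0.5457 -0.0628  0.004 ]
tile0 0.72 [249. 184.] [0.6244 0.0776 0.004 ]
tile0 0.67 [300. 160.] [ 0.6843 -0.0532  0.004 ]
tile0 0.59 [330. 214.] [ 0.5457 -0.1239  0.004 ]
ink_pot 0.78 [346. 290.] [ 0.357  -0.1611  0.    ]
ink_pot 0.24 [250. 184.] [0.624  0.0748 0.    ]
ink_pot 0.22 [171. 156.] [0.6995 0.2768 0.    ]
```

```bash
python3 -m crank '[-0.0095,0.0366,0,0,0,0,0, -0.0095,0.0366,0,0,0,0,0, -0.0095,0.0366,0,0,0,0,0, -0.0095,0.0366,0,0,0,0,0, -0.0095,0.0366,0,0,0,0,0]'; python3 -m crank '[-0.0095,0.0366,0,0,0,0,0, -0.0095,0.0366,0,0,0,0,0, -0.0095,0.0366,0,0,0,0,0, -0.0095,0.0366,0,0,0,0,0, -0.0095,0.0366,0,0,0,0,0]'; python3 -m crank '[-0.0095,0.0366,0,0,0,0,0, 0,0,0,0,0,0,0, 0,0,0,0,0,0,0, 0,0,0,0,0,0,0, 0,0,0,0,0,0,0]'
python3 - <<'E'
from h import *
snap('wrist');cal=manip.calibration('wrist');snap('wrist','w14.png');p,r,s=st()
to([.390,-.349,.0]);print(s['gripper_width'],s['gripper_force'])
for n,z in (('mat',.0),('gauge',p[2]+.004),('gauge_mark',p[2]+.008)):
    for d in manip.tip_of('wrist',n)[:2]: print(n,round(d['p'],2),np.round(d['pixel']),onz(cal,d['pixel'],z).round(4))
E
```

```text
clock: 25.48
ee_pos: [0.4274, -0.1271, 0.1259]
eef_rot: [0.999, 0.041, -0.001, -0.0]
ft_force: [2.1, -0.5, -1.3]
gripper_width: 0.0168
gripper_force: 59.9
clock: 25.9
ee_pos: [0.3949, -0.3134, 0.1257]
eef_rot: [0.999, 0.041, -0.001, -0.001]
ft_force: [0.2, -0.9, -2.8]
gripper_width: 0.0171
gripper_force: 59.9
clock: 26.32
ee_pos: [0.3897, -0.3479, 0.126]
eef_rot: [0.999, 0.041, -0.0, -0.001]
ft_force: [0.2, -0.3, -2.2]
gripper_width: 0.0168
gripper_force: 60.1
clk 26.42 tcp [ 0.3899 -0.3481  0.1265] yaxis deg -85.2 z [-0.     0.001 -1.   ] tool shift [0.     0.0009 0.1265]
0.01686817733985774 60.080158710479736
gauge 0.62 [281. 250.] [ 0.3926 -0.3488  0.1305]
gauge_mark 0.76 [280.  90.] [ 0.4707 -0.3418  0.1345]
gauge_mark 0.6 [ 71. 214.] [ 0.405  -0.2443  0.1345]
```

```bash
python3 -m crank '[0,0,0.035,0,0,0,0, 0,0,0.035,0,0,0,0, 0,0,0.035,0,0,0,0, 0,0,0.017,0,0,0,0, 0,0,0,0,0,0,0]'; python3 -m crank '[0,0,0.0015,0,0,0,0, 0,0,0,0,0,0,0, 0,0,0,0,0,0,0, 0,0,0,0,0,0,0, 0,0,0,0,0,0,0]';  python3 -m crank '[0,0,0.0013,0,0,0,0, 0,0,0,0,0,0,0, 0,0,0,0,0,0,0, 0,0,0,0,0,0,0, 0,0,0,0,0,0,0]'
```

```text
clock: 26.98
ee_pos: [0.3884, -0.3479, 0.0017]
eef_rot: [0.999, 0.041, -0.002, -0.002]
ft_force: [-0.8, 0.2, -2.7]
gripper_width: 0.017
gripper_force: 60.7
clock: 27.4
ee_pos: [0.39, -0.3495, 0.0041]
eef_rot: [0.999, 0.041, 0.001, 0.0]
ft_force: [0.2, -1.4, -2.4]
gripper_width: 0.0172
gripper_force: 60.7
clock: 27.82
ee_pos: [0.3895, -0.3492, 0.0019]
eef_rot: [0.999, 0.041, -0.0, -0.0]
ft_force: [0.4, 0.3, -2.6]
gripper_width: 0.0173
gripper_force: 60.7
```

```bash
python3 -m crank '[0,0,0.0015,0,0,0,0, 0,0,0,0,0,0,0, 0,0,0,0,0,0,0, 0,0,0,0,0,0,0, 0,0,0,0,0,0,0]';  python3 -m crank '[0,0,0.001,0,0,0,0, 0,0,0,0,0,0,0, 0,0,0,0,0,0,0, 0,0,0,0,0,0,0, 0,0,0,0,0,0,0]'; python3 -m crank '[0,0,0.001,0,0,0,0, 0,0,0,0,0,0,0, 0,0,0,0,0,0,0, 0,0,0,0,0,0,0, 0,0,0,0,0,0,0]'
```

```text
clock: 28.23
ee_pos: [0.3896, -0.3492, 0.0004]
eef_rot: [0.999, 0.041, -0.0, -0.0]
ft_force: [0.7, -1.0, -2.0]
gripper_width: 0.0172
gripper_force: 60.7
clock: 28.65
ee_pos: [0.3897, -0.3493, -0.0006]
eef_rot: [0.999, 0.041, 0.0, 0.0]
ft_force: [1.4, 0.3, 0.0]
gripper_width: 0.017
gripper_force: 61.2
clock: 29.07
ee_pos: [0.3898, -0.3493, -0.0006]
eef_rot: [0.999, 0.041, 0.0, 0.0]
ft_force: [-5.7, 4.8, 24.3]
gripper_width: 0.017
gripper_force: 64.5
```

```bash
python3 -m crank '[0,0,-0.001,0,0,0,0, 0,0,0,0,0,0,0, 0,0,0,0,0,0,0.03, 0,0,0,0,0,0,0.035, 0,0,0,0,0,0,0.035]'; python3 -m crank '[0,0,-0.02,0,0,0,0.035, 0,0,-0.04,0,0,0,0.035, 0,0,-0.04,0,0,0,0.035, 0,0,-0.04,0,0,0,0.035, 0,0,-0.04,0,0,0,0.06]'; python3 -m crank '[0.02,-0.031,-0.02,0,0,0,0.06, 0.02,-0.031,0,0,0,0,0.06, 0.02,-0.031,0,0,0,0,0.06, 0.02,-0.031,0,0,0,0,0.06, 0.02,-0.031,0,0,0,0,0.06]';  python3 -m crank '[0.02,-0.031,0,0,0,0,0.06, 0.02,-0.031,0,0,0,0,0.06, 0.02,-0.031,0,0,0,0,0.06, 0,0,0,0,0,0,0.06, 0,0,0,0,0,0,0.06]'
cat > tiles.py <<'E'
from h import *
def tiles(cam='wrist',fn=None):
    snap(cam);cal=manip.calibration(cam);im=snap(cam,fn);p,r,s=st()
    out=[]
    for d in manip.tip_of(cam,'tile0'):
        if d['p']<.3: continue
        w=onz(cal,d['pixel'],.004)
        # ortho patch at z=.024, 0.5mm/px, 60mm
        c=np.array([w[0],w[1]]); pts=[(c[0]+.03,c[1]+.03),(c[0]+.03,c[1]-.03),(c[0]-.03,c[1]-.03),(c[0]-.03,c[1]+.03)]
        src=np.float32([proj(cal,[a,b,.024]) for a,b in pts]); H=cv2.getPerspectiveTransform(src,np.float32([[0,0],[120,0],[120,120],[0,120]]))
        o=cv2.warpPerspective(im,H,(120,120)); h=cv2.cvtColor(o,cv2.COLOR_RGB2HSV)
        m=((h[:,:,1]>70)&(h[:,:,2]>60)).astype(np.uint8); m=cv2.morphologyEx(m,cv2.MORPH_CLOSE,np.ones((25,25)));m=cv2.morphologyEx(m,cv2.MORPH_OPEN,np.ones((15,15)))
        n,l,sts,cc=cv2.connectedComponentsWithStats(m)
        info=None
        if n>1:
            k=l[60,60] or 1+np.argmax(sts[1:,4]); q=cv2.findContours((l==k).astype(np.uint8),0,2)[0][0]; (u,v),(a,b),ang=cv2.minAreaRect(q)
            info=(round(c[0]+.03-v*.0005,4),round(c[1]+.03-u*.0005,4),a*.5,b*.5,round((-ang+45)%90-45,1))
        print(round(d['p'],2),np.round(d['pixel']),w[:2].round(4),'rect',info,'col',o[75,60])
    to([0.5,0,.1])
if __name__=='__main__':
    tiles('wrist','wt.png')
    snap('top');cal=manip.calibration('top')
    for n,z in(('gauge',.003),('gauge_tip',.005),('mat',0)):
        for d in manip.tip_of('top',n)[:1]: print(n,onz(cal,d['pixel'],z).round(4))
E
python3 tiles.py
```

```text
clock: 29.48
ee_pos: [0.3896, -0.3492, -0.0007]
eef_rot: [0.999, 0.041, -0.0, -0.0]
ft_force: [0.7, -0.6, -0.2]
gripper_width: 0.0349
gripper_force: 0.0
clock: 29.9
ee_pos: [0.3893, -0.3489, 0.1813]
eef_rot: [0.999, 0.041, -0.0, -0.0]
ft_force: [1.4, -0.4, 0.3]
gripper_width: 0.0457
gripper_force: 0.0
clock: 30.32
ee_pos: [0.477, -0.1852, 0.1995]
eef_rot: [0.999, 0.04, 0.0, 0.0]
ft_force: [1.9, -0.2, 0.1]
gripper_width: 0.0599
gripper_force: 0.0
clock: 30.73
ee_pos: [0.5294, -0.0872, 0.199]
eef_rot: [0.999, 0.042, -0.0, -0.0]
ft_force: [0.0, -0.5, 0.2]
gripper_width: 0.0605
gripper_force: 0.0
0.92 [253. 100.] [ 0.61   -0.0541] rect (np.float64(0.6094), np.float64(-0.0539), 33.0190315246582, 32.52208709716797, -6.3) col [207 193 189]
0.78 [258. 168.] [ 0.5383 -0.063 ] rect (np.float64(0.5423), np.float64(-0.0627), 33.67825698852539, 33.203914642333984, 18.4) col [ 56 131 235]
0.78 [311.  30.] [ 0.6796 -0.1072] rect (np.float64(0.6783), np.float64(-0.1083), 35.06896209716797, 33.67148971557617, 10.9) col [255 190  77]
0.73 [318. 166.] [ 0.5461 -0.1294] rect (np.float64(0.5489), np.float64(-0.1289), 33.5, 34.0, 0.0) col [255  68  59]
0.68 [244.  31.] [ 0.6735 -0.041 ] rect (np.float64(0.6732), np.float64(-0.0508), 37.36204147338867, 38.077789306640625, 23.6) col [254  74  66]
0.42 [112.  84.] [0.6131 0.0919] rect (np.float64(0.6272), np.float64(0.0922), 29.743972778320312, 62.89073944091797, 6.5) col [242 245 250]
clk 30.88 tcp [ 0.5284 -0.0903  0.1991] yaxis deg -85.4 z [-0. -0. -1.] tool shift [-0.021  -0.0923  0.0991]
gauge [ 0.3891 -0.3484  0.003 ]
gauge_tip [ 0.5251 -0.3389  0.005 ]
mat [ 0.4475 -0.3478  0.    ]
```

```bash
python3 -m crank '[0.0087,0.0201,0.02,0,0,0,0.05, 0.0087,0.0201,0.02,0,0,0,0.05, 0,0,0.04,0,0,4.6,0.05, 0,0,0.04,0,0,0,0.05, 0,0,0.04,0,0,0,0.05]'; python3 -m crank '[0,0,0.02,0,0,0,0.05, 0,0,0.02,0,0,0,0.05, 0,0,0.001,0,0,0,0.05, 0,0,0,0,0,0,0, 0,0,0,0,0,0,0]'; python3 -m crank '[0,0,0,0,0,0,0, 0,0,0,0,0,0,0, 0,0,-0.03,0,0,0,0, 0,0,-0.04,0,0,0,0, 0,0,-0.04,0,0,0,0]'; python3 -c "
from h import *
to([.39,.353,.11])
print(st()[2]['gripper_width'])
c=manip.calibration('top')
"
```

```text
clock: 31.5
ee_pos: [0.5493, -0.1288, 0.0379]
eef_rot: [1.0, -0.001, 0.001, 0.0]
ft_force: [1.2, -0.7, 0.4]
gripper_width: 0.0497
gripper_force: 0.0
clock: 31.92
ee_pos: [0.55, -0.1282, -0.0006]
eef_rot: [1.0, 0.0, 0.001, 0.0]
ft_force: [-0.1, 0.1, 1.2]
gripper_width: 0.0321
gripper_force: 59.0
clock: 32.33
ee_pos: [0.5489, -0.1278, 0.1099]
eef_rot: [1.0, 0.001, -0.0, -0.0]
ft_force: [0.3, -1.2, 0.5]
gripper_width: 0.0322
gripper_force: 59.3
clk 32.33 tcp [ 0.5489 -0.1278  0.1099] yaxis deg -89.9 z [-0.001  0.    -1.   ] tool shift [-1.583e-01 -4.809e-01  3.000e-04]
0.03217291149066551
```

```bash
python3 -m crank '[-0.0122,-0.037,0,0,0,0,0, -0.0122,-0.037,0,0,0,0,0, -0.0122,-0.037,0,0,0,0,0, -0.0122,-0.037,0,0,0,0,0, -0.0122,-0.037,0,0,0,0,0]'; python3 -m crank '[-0.0122,-0.037,0,0,0,0,0, -0.0122,-0.037,0,0,0,0,0, -0.0122,-0.037,0,0,0,0,0, -0.0122,-0.037,0,0,0,0,0, -0.0122,-0.037,0,0,0,0,0]'; python3 -m crank '[-0.0122,-0.037,0,0,0,0,0, -0.0122,-0.037,0,0,0,0,0, -0.0122,-0.037,0,0,0,0,0, 0,0,0.02,0,0,0,0, 0,0,0.03,0,0,0,0]'; python3 -m crank '[0,0,0.03,0,0,0,0, 0,0,0,0,0,0,0.045, 0,0,0,0,0,0,0.045, 0,0,-0.03,0,0,0,0.045, 0,0,-0.04,0,0,0,0.045]';python3 -m crank '[0,0,-0.02,0,0,0,0.05, 0,0,0,0,0,0,0.05, 0,0,0,0,0,0,0.05, 0,0,0,0,0,0,0.05, 0,0,0,0,0,0,0.05]'
python3 - <<'E'
from h import *
to([.5423,-.0627,.12])
for c in('wrist','top'):
    snap(c);cal=manip.calibration(c)
    for n in('tile0','tote'):
      for d in manip.tip_of(c,n)[:7]: print(c,n,round(d['p'],2),np.round(d['pixel']),onz(cal,d['pixel'],.005).round(4))
E
```

```text
clock: 32.75
ee_pos: [0.4877, 0.0584, 0.1093]
eef_rot: [1.0, 0.0, 0.001, 0.0]
ft_force: [1.4, 0.7, -0.4]
gripper_width: 0.032
gripper_force: 59.3
clock: 33.17
ee_pos: [0.4265, 0.2437, 0.1093]
eef_rot: [1.0, 0.0, 0.001, -0.0]
ft_force: [0.6, 0.3, 0.2]
gripper_width: 0.0322
gripper_force: 59.3
clock: 33.58
ee_pos: [0.3907, 0.3567, 0.0606]
eef_rot: [1.0, 0.002, 0.002, -0.002]
ft_force: [2.0, -0.4, -1.0]
gripper_width: 0.0322
gripper_force: 59.4
clock: 34.0
ee_pos: [0.3895, 0.3523, 0.0992]
eef_rot: [1.0, 0.001, -0.001, 0.001]
ft_force: [0.4, 0.1, 0.4]
gripper_width: 0.0451
gripper_force: 0.0
clock: 34.42
ee_pos: [0.3904, 0.3527, 0.1186]
eef_rot: [1.0, 0.0, 0.0, 0.0]
ft_force: [0.2, 0.4, 0.2]
gripper_width: 0.0499
gripper_force: 0.0
clk 34.42 tcp [0.3904 0.3527 0.1186] yaxis deg -90.0 z [ 0. -0. -1.] tool shift [ 0.1516  0.4155 -0.0014]
wrist tile0 0.56 [285. 200.] [0.3876 0.3484 0.005 ]
wrist tote 0.95 [284. 127.] [0.4501 0.3494 0.005 ]
top tile0 0.71 [322. 163.] [ 0.6777 -0.1077  0.005 ]
top tile0 0.57 [299. 187.] [ 0.6157 -0.0496  0.005 ]
top tile0 0.49 [138. 278.] [0.3915 0.348  0.005 ]
top tile0 0.48 [304. 155.] [ 0.6976 -0.0631  0.005 ]
top tile0 0.46 [303. 216.] [ 0.542  -0.0579  0.005 ]
top tote 0.76 [136. 252.] [0.4549 0.3545 0.005 ]
```

```bash
python3 -m crank '[0.0138,0.0378,-0.01,0,0,0,0.05, 0.0138,0.0378,-0.01,0,0,0,0.05, 0.0138,0.0378,-0.01,0,0,0,0.05, 0.0138,0.0378,-0.01,0,0,0,0.05, 0.0138,0.0378,0,0,0,0,0.05]';python3 -m crank '[0.0138,0.0378,-0.01,0,0,0,0.05, 0.0138,0.0378,-0.01,0,0,0,0.05, 0.0138,0.0378,-0.01,0,0,0,0.05, 0.0138,0.0378,-0.01,0,0,0,0.05, 0.0138,0.0378,0,0,0,0,0.05]';python3 -m crank '[0.0138,0.0378,0,0,0,0,0.05, 0,0,0,0,0,0,0.05, 0,0,0,0,0,0,0.05, 0,0,0,0,0,0,0.05, 0,0,0,0,0,0,0.05]'
python3 tiles.py
```

```text
clock: 35.13
ee_pos: [0.4605, 0.1625, 0.1599]
eef_rot: [1.0, 0.001, 0.001, -0.0]
ft_force: [1.6, 0.4, 0.1]
gripper_width: 0.0503
gripper_force: 0.0
clock: 35.55
ee_pos: [0.5298, -0.027, 0.2001]
eef_rot: [1.0, 0.0, 0.001, 0.0]
ft_force: [1.7, -0.1, 0.6]
gripper_width: 0.05
gripper_force: 0.0
clock: 35.97
ee_pos: [0.5423, -0.0615, 0.1981]
eef_rot: [1.0, 0.001, -0.0, -0.0]
ft_force: [0.3, 0.4, 0.1]
gripper_width: 0.0499
gripper_force: 0.0
0.91 [281.  36.] [ 0.6859 -0.0618] rect (np.float64(0.6963), np.float64(-0.0631), 64.4517822265625, 45.33390426635742, 28.6) col [255  74  64]
0.85 [275. 116.] [ 0.6096 -0.0558] rect (np.float64(0.6095), np.float64(-0.0535), 32.591461181640625, 32.476837158203125, -6.6) col [240 240 242]
0.72 [326.  43.] [ 0.6797 -0.1071] rect (np.float64(0.6777), np.float64(-0.1011), 34.79893493652344, 48.453006744384766, 8.6) col [255 187  74]
0.64 [280. 180.] [ 0.5411 -0.0607] rect (np.float64(0.5427), np.float64(-0.0621), 34.34661102294922, 32.565673828125, 19.1) col [ 83 109 193]
clk 36.12 tcp [ 0.5424 -0.0617  0.1983] yaxis deg -89.9 z [-0.  0. -1.] tool shift [-0.0423 -0.0618  0.0983]
gauge [ 0.3874 -0.3473  0.003 ]
gauge_tip [ 0.521  -0.3402  0.005 ]
mat [ 0.4541 -0.3559  0.    ]
```

```bash
python3 -m crank '[0,0.0005,0.04,0,0,-6.4,0.05, 0,0,0.04,0,0,-6.4,0.05, 0,0,0.04,0,0,-6.2,0.05, 0,0,0.04,0,0,0,0.05, 0,0,0.02,0,0,0,0.05]'; python3 -m crank '[0,0,0.02,0,0,0,0.05, 0,0,0.0005,0,0,0,0.05, 0,0,0,0,0,0,0, 0,0,0,0,0,0,0, 0,0,0,0,0,0,0]'; python3 -m crank '[0,0,0,0,0,0,0, 0,0,-0.03,0,0,0,0, 0,0,-0.04,0,0,6.4,0, 0,0,-0.04,0,0,6.4,0, 0,0,0,0,0,6.2,0]'; python3 -c "
from h import *
to([.43,.353,.11])
print(st()[2]['gripper_width'])
"
```

```text
clock: 36.73
ee_pos: [0.5404, -0.063, 0.0142]
eef_rot: [0.986, 0.166, -0.002, -0.001]
ft_force: [-1.0, -0.2, -0.2]
gripper_width: 0.05
gripper_force: 0.0
clock: 37.15
ee_pos: [0.5435, -0.0633, -0.0007]
eef_rot: [0.986, 0.166, 0.001, 0.0]
ft_force: [0.4, 0.5, -0.6]
gripper_width: 0.0322
gripper_force: 59.5
clock: 37.57
ee_pos: [0.5462, -0.0633, 0.1156]
eef_rot: [1.0, -0.002, 0.005, 0.0]
ft_force: [1.1, -0.2, 0.5]
gripper_width: 0.0322
gripper_force: 59.8
clk 37.57 tcp [ 0.5462 -0.0633  0.1156] yaxis deg -90.3 z [ 0.01  -0.001 -1.   ] tool shift [-0.1182 -0.4158  0.0041]
0.032229628584727096
```

```bash
python3 -m crank '[-0.0106,-0.0378,0,0,0,0,0, -0.0106,-0.0378,0,0,0,0,0, -0.0106,-0.0378,0,0,0,0,0, -0.0106,-0.0378,0,0,0,0,0, -0.0106,-0.0378,0,0,0,0,0]'; python3 -m crank '[-0.0106,-0.0378,0,0,0,0,0, -0.0106,-0.0378,0,0,0,0,0, -0.0106,-0.0378,0,0,0,0,0, -0.0106,-0.0378,0,0,0,0,0, -0.0106,-0.0378,0,0,0,0,0]'; python3 -m crank '[-0.0106,-0.0378,0,0,0,0,0, 0,0,0.01,0,0,0,0, 0,0,0.02,0,0,0,0, 0,0,0.03,0,0,0,0, 0,0,0.025,0,0,0,0]'; python3 -m crank '[0,0,0,0,0,0,0.045, 0,0,0,0,0,0,0.045, 0,0,-0.03,0,0,0,0.045, 0,0,-0.04,0,0,0,0.045, 0,0,-0.03,0,0,0,0.05]'
python3 - <<'E'
from h import *
to([.6095,-.054,.19])
for c in('top',):
    snap(c);cal=manip.calibration(c)
    for n in('tile0','tote'):
      for d in manip.tip_of(c,n)[:7]: print(c,n,round(d['p'],2),np.round(d['pixel']),onz(cal,d['pixel'],.005).round(4))
E
```

```text
clock: 37.98
ee_pos: [0.4889, 0.1273, 0.1088]
eef_rot: [1.0, 0.0, 0.001, -0.0]
ft_force: [0.7, 0.7, -0.4]
gripper_width: 0.0321
gripper_force: 59.8
clock: 38.4
ee_pos: [0.4357, 0.3165, 0.1089]
eef_rot: [1.0, 0.0, 0.001, -0.0]
ft_force: [1.3, -0.2, 0.4]
gripper_width: 0.0323
gripper_force: 59.8
clock: 38.82
ee_pos: [0.4259, 0.3527, 0.0225]
eef_rot: [1.0, 0.001, 0.001, -0.001]
ft_force: [0.0, 0.2, -0.5]
gripper_width: 0.0322
gripper_force: 59.8
clock: 39.23
ee_pos: [0.426, 0.3533, 0.1274]
eef_rot: [1.0, 0.001, 0.001, -0.001]
ft_force: [0.2, -0.3, 0.4]
gripper_width: 0.05
gripper_force: 0.0
clk 39.23 tcp [0.426  0.3533 0.1274] yaxis deg -89.9 z [ 0.002  0.002 -1.   ] tool shift [ 0.1831  0.4074 -0.0631]
top tile0 0.7 [423. 252.] [ 0.4486 -0.3527  0.005 ]
top tile0 0.68 [140. 267.] [0.4177 0.3443 0.005 ]
top tile0 0.54 [137. 278.] [0.392 0.349 0.005]
top tile0 0.51 [322. 161.] [ 0.6827 -0.1081  0.005 ]
top tile0 0.51 [304. 156.] [ 0.6947 -0.0628  0.005 ]
top tile0 0.47 [302. 187.] [ 0.6154 -0.0556  0.005 ]
```

```bash
python3 -m crank '[0,0,-0.035,0,0,0,0.05, 0,0,-0.035,0,0,0,0.05, 0.0167,0.037,0,0,0,0,0.05, 0.0167,0.037,0,0,0,0,0.05, 0.0167,0.037,0,0,0,0,0.05]'; python3 -m crank '[0.0167,0.037,0,0,0,0,0.05, 0.0167,0.037,0,0,0,0,0.05, 0.0167,0.037,0,0,0,0,0.05, 0.0167,0.037,0,0,0,0,0.05, 0.0167,0.037,0,0,0,0,0.05]'; python3 -m crank '[0.0167,0.037,0,0,0,0,0.05, 0.0167,0.037,0,0,0,0,0.05, 0.0167,0.037,0,0,0,0,0.05, 0,0,0,0,0,6.5,0.05, 0,0,0,0,0,0,0.05]'
python3 tiles.py
```

```text
clock: 39.8
ee_pos: [0.4761, 0.2404, 0.1942]
eef_rot: [1.0, 0.001, 0.001, -0.0]
ft_force: [-0.1, 0.5, -0.6]
gripper_width: 0.05
gripper_force: 0.0
clock: 40.22
ee_pos: [0.5598, 0.0546, 0.1937]
eef_rot: [1.0, 0.001, 0.0, -0.0]
ft_force: [1.8, 1.3, 0.4]
gripper_width: 0.0501
gripper_force: 0.0
clock: 40.63
ee_pos: [0.6098, -0.057, 0.193]
eef_rot: [0.998, -0.061, -0.0, 0.0]
ft_force: [0.2, 1.4, -1.2]
gripper_width: 0.0499
gripper_force: 0.0
0.93 [283. 179.] [ 0.6103 -0.0579] rect (np.float64(0.6113), np.float64(-0.0536), 32.537715911865234, 34.32878112792969, -5.7) col [241 243 245]
0.83 [276. 111.] [ 0.682  -0.0584] rect (np.float64(0.6927), np.float64(-0.0601), 46.49113464355469, 34.14663314819336, 22.9) col [254  66  58]
0.74 [151. 194.] [0.6095 0.091 ] rect (np.float64(0.6235), np.float64(0.0737), 32.0, 24.5, 0.0) col [242 243 250]
0.51 [  3. 374.] [0.387  0.3449] rect (np.float64(0.4015), np.float64(0.3224), 31.0, 14.0, 0.0) col [0 0 0]
clk 40.78 tcp [ 0.6094 -0.0531  0.1932] yaxis deg -96.2 z [ 0.     0.001 -1.   ] tool shift [-0.1145 -0.0409  0.0932]
gauge [ 0.3924 -0.3577  0.003 ]
gauge_tip [ 0.5258 -0.3374  0.005 ]
mat [ 0.4504 -0.351   0.    ]
```

Good alignment; grasp A.

```bash
python3 -m crank '[0.001,0.0005,0.04,0,0,0,0.05, 0,0,0.04,0,0,0,0.05, 0,0,0.04,0,0,0,0.05, 0,0,0.035,0,0,0,0.05, 0,0,0.02,0,0,0,0.05]'; python3 -m crank '[0,0,0.019,0,0,0,0.05, 0,0,0,0,0,0,0.05, 0,0,0,0,0,0,0, 0,0,0,0,0,0,0, 0,0,0,0,0,0,0]'; python3 -m crank '[0,0,0,0,0,0,0, 0,0,-0.03,0,0,0,0, 0,0,-0.04,0,0,-6.3,0, 0,0,-0.04,0,0,0,0, 0,0,-0.04,0,0,0,0]'; python3 -c "
from h import *
to([.465,.353,.15])
print(st()[2]['gripper_width'])
"
```

```text
clock: 41.4
ee_pos: [0.6086, -0.0543, 0.014]
eef_rot: [0.998, -0.055, -0.002, -0.0]
ft_force: [-0.4, -0.4, -0.5]
gripper_width: 0.0504
gripper_force: 0.0
clock: 41.82
ee_pos: [0.6115, -0.0549, 0.0004]
eef_rot: [0.998, -0.056, 0.001, -0.0]
ft_force: [0.4, 0.8, -0.3]
gripper_width: 0.0316
gripper_force: 59.5
clock: 42.23
ee_pos: [0.6103, -0.055, 0.1513]
eef_rot: [1.0, -0.001, 0.0, -0.0]
ft_force: [0.9, -0.5, 0.9]
gripper_width: 0.0318
gripper_force: 59.7
clk 42.23 tcp [ 0.6103 -0.055   0.1513] yaxis deg -90.1 z [ 0.001  0.    -1.   ] tool shift [-0.146  -0.4078  0.0013]
0.03181709176451699
```

```bash
python3 -m crank '[-0.0133,-0.0371,0,0,0,0,0, -0.0133,-0.0371,0,0,0,0,0, -0.0133,-0.0371,0,0,0,0,0, -0.0133,-0.0371,0,0,0,0,0, -0.0133,-0.0371,0,0,0,0,0]'; python3 -m crank '[-0.0133,-0.0371,0,0,0,0,0, -0.0133,-0.0371,0,0,0,0,0, -0.0133,-0.0371,0,0,0,0,0, -0.0133,-0.0371,0,0,0,0,0, -0.0133,-0.0371,0,0,0,0,0]'; python3 -m crank '[-0.0133,-0.0371,0,0,0,0,0, 0,0,0.03,0,0,0,0, 0,0,0.035,0,0,0,0, 0,0,0.035,0,0,0,0, 0,0,0.025,0,0,0,0]'; python3 -m crank '[0,0,0,0,0,0,0.045, 0,0,0,0,0,0,0.045, 0,0,-0.03,0,0,0,0.045, 0,0,-0.04,0,0,0,0.045, 0,0,-0.04,0,0,0,0.05]'
python3 - <<'E'
from h import *
to([.63,-.085,.19])
for c in('top',):
    snap(c);cal=manip.calibration(c)
    for n in('tile0',):
      for d in manip.tip_of(c,n)[:7]: print(c,n,round(d['p'],2),np.round(d['pixel']),onz(cal,d['pixel'],.005).round(4))
E
```

```text
clock: 42.65
ee_pos: [0.5439, 0.1322, 0.1499]
eef_rot: [1.0, -0.001, 0.001, -0.0]
ft_force: [1.2, 0.7, -0.3]
gripper_width: 0.0322
gripper_force: 59.8
clock: 43.07
ee_pos: [0.4778, 0.3181, 0.1498]
eef_rot: [1.0, -0.001, 0.001, -0.0]
ft_force: [0.5, -0.3, -0.7]
gripper_width: 0.0322
gripper_force: 59.8
clock: 43.48
ee_pos: [0.4648, 0.3531, 0.022]
eef_rot: [1.0, -0.001, -0.0, 0.0]
ft_force: [0.7, -0.0, -0.7]
gripper_width: 0.0322
gripper_force: 59.8
clock: 43.9
ee_pos: [0.4654, 0.3538, 0.1376]
eef_rot: [1.0, -0.001, 0.001, -0.001]
ft_force: [0.7, 1.0, 0.5]
gripper_width: 0.0501
gripper_force: 0.0
clk 43.9 tcp [0.4654 0.3538 0.1376] yaxis deg -90.1 z [ 0.001  0.001 -1.   ] tool shift [ 0.1657  0.4383 -0.0528]
top tile0 0.71 [137. 251.] [0.4576 0.3523 0.005 ]
top tile0 0.65 [137. 267.] [0.4182 0.3504 0.005 ]
top tile0 0.64 [136. 280.] [0.3877 0.3522 0.005 ]
top tile0 0.58 [305. 156.] [ 0.6966 -0.0659  0.005 ]
top tile0 0.5 [324. 161.] [ 0.6824 -0.1134  0.005 ]
```

```bash
python3 -m crank '[0,0,-0.035,0,0,0,0.05, 0,0,-0.03,0,0,0,0.05, 0.0131,0.0365,0,0,0,0,0.05, 0.0131,0.0365,0,0,0,0,0.05, 0.0131,0.0365,0,0,0,0,0.05]'; python3 -m crank '[0.0131,0.0365,0,0,0,0,0.05, 0.0131,0.0365,0,0,0,0,0.05, 0.0131,0.0365,0,0,0,0,0.05, 0.0131,0.0365,0,0,0,0,0.05, 0.0131,0.0365,0,0,0,0,0.05]'; python3 -m crank '[0.0131,0.0365,0,0,0,0,0.05, 0.0131,0.0365,0,0,0,0,0.05, 0.0131,0.0365,0,0,0,0,0.05, 0.0131,0.0365,0,0,0,0,0.05, 0,0,0,0,0,0,0.05]'
python3 tiles.py
python3 - <<'E'
import cv2; im=cv2.imread('pics/wt.png'); cv2.imwrite('pics/wtc.png',cv2.resize(im[60:240,180:420],None,fx=3,fy=3))
E
```

```text
clock: 44.42
ee_pos: [0.5051, 0.2433, 0.2023]
eef_rot: [1.0, -0.001, 0.002, -0.001]
ft_force: [0.8, 0.8, -0.4]
gripper_width: 0.0502
gripper_force: 0.0
clock: 44.83
ee_pos: [0.5703, 0.0596, 0.202]
eef_rot: [1.0, -0.001, 0.002, -0.0]
ft_force: [1.5, 0.3, -0.2]
gripper_width: 0.0498
gripper_force: 0.0
clock: 45.25
ee_pos: [0.6229, -0.0936, 0.2016]
eef_rot: [1.0, -0.005, 0.002, 0.002]
ft_force: [0.3, -1.6, -1.2]
gripper_width: 0.0502
gripper_force: 0.0
0.85 [254. 122.] [ 0.6844 -0.0617] rect (np.float64(0.6996), np.float64(-0.0623), 55.37942123413086, 44.14073944091797, 28.9) col [254  67  60]
clk 45.4 tcp [ 0.6218 -0.0848  0.201 ] yaxis deg -90.2 z [ 0.003  0.    -1.   ] tool shift [-0.1224 -0.0844  0.1007]
gauge [ 0.3893 -0.3531  0.003 ]
gauge_tip [ 0.5243 -0.3444  0.005 ]
mat [ 0.4552 -0.3502  0.    ]
```

View pics/wtc.png

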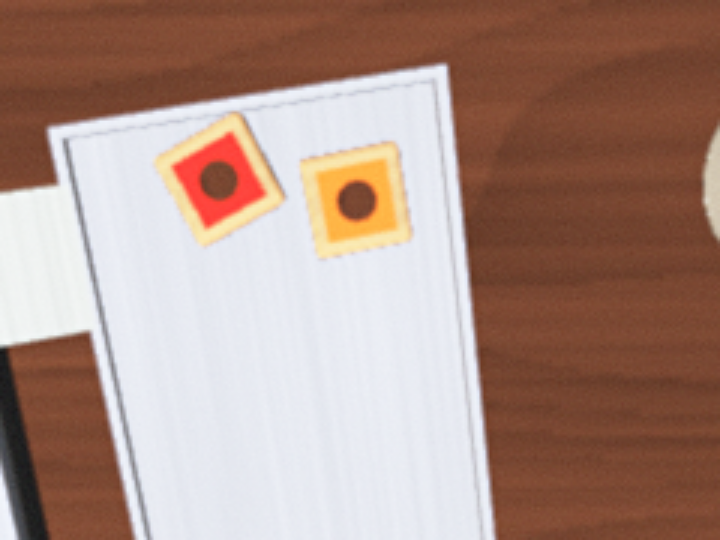

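Run:
```python
from h import *
cal=manip.calibration('wrist')
for px in([253,120.3],[299,127]):
    w=onz(cal,px,.024); print(w.round(4)); to(w)
c=[onz(cal,[180+a/3,60+b/3],.024) for a,b in((155,160),(237,113),(302,158),(396,143))]
for i in(0,2): d=c[i]-c[i+1]; print(np.degrees(np.arctan2(-d[0],d[1])))
print(np.round(st()[2]['joint_pos'],2))
```

```text
[ 0.6852 -0.0564  0.024 ]
clk 45.6 tcp [ 0.6215 -0.0837  0.1997] yaxis deg -90.0 z [ 0.001  0.    -1.   ] tool shift [ 0.0635 -0.0273  0.1758]
[ 0.6786 -0.1028  0.024 ]
clk 45.6 tcp [ 0.6215 -0.0837  0.1997] yaxis deg -90.0 z [ 0.001  0.    -1.   ] tool shift [0.057  0.0191 0.1758]
28.244276165404212
8.715624612199557
[ 0.22  0.44 -0.18  1.62  0.09  1.09 -1.56]
```

```bash
python3 -m crank '[0,0,0,0,0,-7,0.048, 0,0,0,0,0,-7,0.048, 0,0,0,0,0,-7,0.048, 0,0,0,0,0,-7,0.048, 0,0,0,0,0,-7,0.048]'; python3 -m crank '[0,0,0,0,0,-7,0.048, 0,0,0,0,0,-7,0.048, 0,0,0,0,0,-7,0.048, 0,0,0,0,0,-7,0.048, 0,0,0,0,0,-7,0.048]'; python3 -m crank '[0,0,0,0,0,-7,0.048, 0,0,0,0,0,-7,0.048, 0,0,0,0,0,-7,0.048, 0,0,0,0,0,-7,0.048, 0,0,0,0,0,-7,0.048]'; python3 -m crank '[0,0,0,0,0,-7,0.048, 0,0,0,0,0,-6.5,0.048, -0.0055,0.033,0,0,0,0,0.048, -0.0054,0.0335,0,0,0,0,0.048, 0,0,0.02,0,0,0,0.048]'; python3 -m crank '[0,0,0,0,0,0,0.048, 0,0,0,0,0,0,0.048, 0,0,0,0,0,0,0.048, 0,0,0,0,0,0,0.048, 0,0,0,0,0,0,0.048]'
python3 tiles.py; python3 -c "
from h import *
to([.685,-.061,0]);print(st()[2]['joint_pos'])"
```

```text
clock: 46.02
ee_pos: [0.6214, -0.084, 0.1992]
eef_rot: [0.953, 0.303, 0.0, 0.0]
ft_force: [-0.1, -0.6, -0.6]
gripper_width: 0.0479
gripper_force: 0.0
clock: 46.43
ee_pos: [0.6214, -0.084, 0.1992]
eef_rot: [0.818, 0.576, 0.0, 0.0]
ft_force: [-0.0, 0.5, -0.0]
gripper_width: 0.0481
gripper_force: 0.0
clock: 46.85
ee_pos: [0.6214, -0.084, 0.1992]
eef_rot: [0.607, 0.795, 0.0, 0.0]
ft_force: [-0.6, -0.3, -0.1]
gripper_width: 0.0483
gripper_force: 0.0
clock: 47.27
ee_pos: [0.6904, -0.0593, 0.1822]
eef_rot: [0.511, 0.859, 0.002, 0.003]
ft_force: [2.0, 0.7, 0.1]
gripper_width: 0.048
gripper_force: 0.0
clock: 47.68
ee_pos: [0.6851, -0.0632, 0.1799]
eef_rot: [0.513, 0.859, 0.0, 0.001]
ft_force: [0.0, -0.5, -0.3]
gripper_width: 0.0482
gripper_force: 0.0
0.75 [284. 185.] [ 0.6872 -0.065 ] rect (np.float64(0.6874), np.float64(-0.0648), 59.5, 59.5, 0.0) col [255  67  60]
0.55 [259. 218.] [ 0.6814 -0.1103] rect (np.float64(0.6789), np.float64(-0.1024), 32.555274963378906, 43.3416633605957, 11.3) col [212 119  59]
clk 47.83 tcp [ 0.6851 -0.0632  0.1793] yaxis deg 28.3 z [ 0.001 -0.    -1.   ] tool shift [ 0.1435 -0.133   0.0792]
mat [ 0.6812 -0.1076 -0.    ]
clk 48.03 tcp [ 0.6851 -0.063   0.1788] yaxis deg 28.3 z [-0.  0. -1.] tool shift [0.0018 0.0009 0.1788]
[ 0.42624561  0.62782923 -0.57536817  1.45871937  0.35607077  1.16014579
  0.2902374 ]
```

```bash
python3 -m crank '[-0.0015,0.001,0.04,0,0,0,0.048, 0,0,0.04,0,0,0,0.048, 0,0,0.04,0,0,0,0.048, 0,0,0.03,0,0,0,0.048, 0,0,0.015,0,0,0,0.048]'; python3 -m crank '[0,0,0.0145,0,0,0,0.048, 0,0,0,0,0,0,0.048, 0,0,0,0,0,0,0, 0,0,0,0,0,0,0, 0,0,0,0,0,0,0]'; python3 -m crank '[0,0,0,0,0,0,0, 0,0,-0.03,0,0,0,0, 0,0,-0.04,0,0,0,0, 0,0,-0.04,0,0,0,0, 0,0,-0.04,0,0,0,0]'; python3 -c "
from h import *
to([.505,.353,.15])
print(st()[2]['gripper_width'])
"
```

```text
clock: 48.45
ee_pos: [0.6846, -0.0638, 0.0095]
eef_rot: [0.512, 0.859, -0.001, -0.002]
ft_force: [0.6, -0.9, 0.3]
gripper_width: 0.048
gripper_force: 0.0
clock: 48.87
ee_pos: [0.6878, -0.0638, 0.0012]
eef_rot: [0.512, 0.859, 0.001, 0.001]
ft_force: [-0.3, -0.4, 0.2]
gripper_width: 0.0318
gripper_force: 59.4
clock: 49.28
ee_pos: [0.6865, -0.0637, 0.1518]
eef_rot: [0.512, 0.859, 0.0, 0.0]
ft_force: [0.9, -0.3, 0.5]
gripper_width: 0.0319
gripper_force: 59.7
clk 49.28 tcp [ 0.6865 -0.0637  0.1518] yaxis deg 28.4 z [ 0.  0. -1.] tool shift [0.4529 0.0383 0.0017]
0.031885958274862986
```

```bash
python3 -m crank '[0,0,-0.02,0,0,0,0, 0.0412,0.0035,0,0,0,0,0, 0.0412,0.0035,0,0,0,0,0, 0.0412,0.0035,0,0,0,0,0, 0.0412,0.0035,0,0,0,0,0]'; python3 -m crank '[0.0412,0.0035,0,0,0,0,0, 0.0412,0.0035,0,0,0,0,0, 0.0412,0.0035,0,0,0,0,0, 0.0412,0.0035,0,0,0,0,0, 0.0412,0.0035,0,0,0,0,0]'; python3 -m crank '[0.0412,0.0035,0,0,0,0,0, 0.0412,0.0035,0,0,0,0,0, 0,0,0,0,0,7,0, 0,0,0,0,0,7,0, 0,0,0,0,0,7,0]';  python3 -m crank '[0,0,0,0,0,7,0, 0,0,0,0,0,7,0, 0,0,0,0,0,7,0, 0,0,0,0,0,7,0, 0,0,0,0,0,7,0]'; python3 -m crank '[0,0,0,0,0,7,0, 0,0,0,0,0,7,0, 0,0,0,0,0,7,0, 0,0,0,0,0,7,0, 0,0,0,0,0,7,0]'; python3 -m crank '[0,0,0,0,0,7,0, 0,0,0,0,0,7,0, 0,0,0,0,0,7,0, 0,0,0,0,0,6.5,0, 0,0,0,0,0,0,0]'; python3 -c "
from h import *
to([.508,.353,.02])
print(st()[2]['gripper_width'])
"
```

```text
clock: 49.7
ee_pos: [0.6199, 0.0893, 0.1702]
eef_rot: [0.513, 0.859, 0.0, 0.001]
ft_force: [0.7, 0.2, -0.7]
gripper_width: 0.0315
gripper_force: 59.7
clock: 50.12
ee_pos: [0.5375, 0.2791, 0.1702]
eef_rot: [0.512, 0.859, 0.0, 0.001]
ft_force: [1.1, 0.6, -1.2]
gripper_width: 0.0321
gripper_force: 59.7
clock: 50.53
ee_pos: [0.505, 0.3542, 0.17]
eef_rot: [0.662, 0.75, 0.0, 0.0]
ft_force: [0.1, -0.2, -0.9]
gripper_width: 0.0322
gripper_force: 59.7
clock: 50.95
ee_pos: [0.5054, 0.3535, 0.1701]
eef_rot: [0.857, 0.515, 0.001, -0.0]
ft_force: [0.2, 0.5, 0.3]
gripper_width: 0.0318
gripper_force: 59.7
clock: 51.37
ee_pos: [0.5054, 0.3535, 0.1701]
eef_rot: [0.972, 0.234, 0.001, -0.0]
ft_force: [0.0, 0.5, -0.1]
gripper_width: 0.0318
gripper_force: 59.7
clock: 51.78
ee_pos: [0.5053, 0.3537, 0.1701]
eef_rot: [1.0, -0.004, 0.0, -0.0]
ft_force: [-0.0, -0.3, 0.2]
gripper_width: 0.0319
gripper_force: 59.7
clk 51.78 tcp [0.5053 0.3537 0.1701] yaxis deg -90.5 z [ 0.001  0.001 -1.   ] tool shift [0.0026 0.0007 0.1501]
0.03193171917775169
```

```bash
python3 -m crank '[0.0026,0,0.04,0,0,0,0, 0,0,0.04,0,0,0,0, 0,0,0.04,0,0,0,0, 0,0,0.028,0,0,0,0, 0,0,0,0,0,0,0]'; python3 -m crank '[0,0,0,0,0,0,0.045, 0,0,0,0,0,0,0.045, 0,0,-0.03,0,0,0,0.045, 0,0,-0.04,0,0,0,0.045, 0,0,-0.04,0,0,0,0.05]'; python3 -m crank '[0,0,-0.04,0,0,0,0.05, 0,0,-0.02,0,0,0,0.05, 0.0143,0.0384,0,0,0,0,0.05, 0.0143,0.0384,0,0,0,0,0.05, 0.0143,0.0384,0,0,0,0,0.05]';python3 -m crank '[0.0143,0.0384,0,0,0,0,0.05, 0.0143,0.0384,0,0,0,0,0.05, 0.0143,0.0384,0,0,0,0,0.05, 0.0143,0.0384,0,0,0,0,0.05, 0.0143,0.0384,0,0,0,0,0.05]'; python3 -m crank '[0.0143,0.0384,0,0,0,0,0.05, 0.0143,0.0384,0,0,0,0,0.05, 0.0143,0.0384,0,0,0,0,0.05, 0.0143,0.0384,0,0,0,0,0.05, 0,0,0,0,0,-5,0.05]'; python3 -m crank '[0,0,0,0,0,-5,0.05, 0,0,0,0,0,0,0.05, 0,0,0,0,0,0,0.05, 0,0,0,0,0,0,0.05, 0,0,0,0,0,0,0.05]'
python3 tiles.py
```

```text
clock: 52.2
ee_pos: [0.5053, 0.3515, 0.0163]
eef_rot: [1.0, 0.001, -0.003, 0.002]
ft_force: [-0.2, 0.1, -0.1]
gripper_width: 0.0319
gripper_force: 59.7
clock: 52.62
ee_pos: [0.5081, 0.3537, 0.1351]
eef_rot: [1.0, -0.001, 0.001, -0.001]
ft_force: [0.5, 0.8, 0.5]
gripper_width: 0.05
gripper_force: 0.0
clock: 53.03
ee_pos: [0.5515, 0.2374, 0.1949]
eef_rot: [1.0, 0.0, 0.002, -0.001]
ft_force: [0.9, -0.4, -0.7]
gripper_width: 0.0494
gripper_force: 0.0
clock: 53.45
ee_pos: [0.6227, 0.0441, 0.1947]
eef_rot: [1.0, -0.001, 0.002, -0.0]
ft_force: [0.9, 0.7, 0.3]
gripper_width: 0.0501
gripper_force: 0.0
clock: 53.87
ee_pos: [0.6798, -0.1177, 0.1942]
eef_rot: [0.999, 0.038, 0.002, 0.002]
ft_force: [0.6, 0.0, 0.0]
gripper_width: 0.0499
gripper_force: 0.0
clock: 54.28
ee_pos: [0.6786, -0.1074, 0.1923]
eef_rot: [0.996, 0.085, 0.001, 0.0]
ft_force: [0.0, 0.8, 0.8]
gripper_width: 0.0502
gripper_force: 0.0
0.91 [280. 178.] [ 0.6807 -0.1073] rect (np.float64(0.6819), np.float64(-0.1088), 34.2380256652832, 32.292903900146484, 10.9) col [242 146  64]
clk 54.43 tcp [ 0.6784 -0.1075  0.1916] yaxis deg -80.2 z [ 0. -0. -1.] tool shift [-0.1575 -0.1364  0.0915]
gauge [ 0.4005 -0.3577  0.003 ]
gauge_tip [ 0.5215 -0.343   0.005 ]
mat [ 0.4507 -0.3502  0.    ]
```

```bash
python3 -m crank '[0.002,0.001,0.04,0,0,0,0.05, 0,0,0.04,0,0,0,0.05, 0,0,0.04,0,0,0,0.05, 0,0,0.04,0,0,0,0.05, 0,0,0.02,0,0,0,0.05]'; python3 -m crank '[0,0,0.0125,0,0,0,0.05, 0,0,0,0,0,0,0.05, 0,0,0,0,0,0,0, 0,0,0,0,0,0,0, 0,0,0,0,0,0,0]'; python3 -m crank '[0,0,0,0,0,0,0, 0,0,-0.04,0,0,0,0, 0,0,-0.04,0,0,0,0, 0,0,-0.04,0,0,0,0, 0,0,-0.04,0,0,0,0]'; python3 -c "
from h import *
to([.445,.306,.17])
print(st()[2]['gripper_width'])
"
```

```text
clock: 55.05
ee_pos: [0.6781, -0.1082, 0.0062]
eef_rot: [0.996, 0.086, -0.003, -0.001]
ft_force: [0.8, -0.4, -0.7]
gripper_width: 0.0503
gripper_force: 0.0
clock: 55.47
ee_pos: [0.6818, -0.1087, 0.0009]
eef_rot: [0.996, 0.086, 0.001, 0.0]
ft_force: [-1.0, 0.0, 0.4]
gripper_width: 0.0321
gripper_force: 59.5
clock: 55.88
ee_pos: [0.6804, -0.1085, 0.1616]
eef_rot: [0.996, 0.086, 0.0, 0.0]
ft_force: [0.6, 0.2, 0.5]
gripper_width: 0.032
gripper_force: 59.9
clk 55.88 tcp [ 0.6804 -0.1085  0.1616] yaxis deg -80.1 z [ 0.001 -0.    -1.   ] tool shift [-0.161  -0.4487 -0.0087]
0.03197600805366756
```

```bash
python3 -m crank '[-0.0134,-0.0374,0,0,0,0,0, -0.0134,-0.0374,0,0,0,0,0, -0.0134,-0.0374,0,0,0,0,0, -0.0134,-0.0374,0,0,0,0,0, -0.0134,-0.0374,0,0,0,0,0]'; python3 -m crank '[-0.0134,-0.0374,0,0,0,0,0, -0.0134,-0.0374,0,0,0,0,0, -0.0134,-0.0374,0,0,0,0,0, -0.0134,-0.0374,0,0,0,0,0, -0.0134,-0.0374,0,0,0,0,0]'; python3 -m crank '[-0.0134,-0.0374,0,0,0,0,0, -0.0134,-0.0374,0,0,0,0,0, 0,0,0,0,0,-7,0, 0,0,0,0,0,-7,0, 0,0,0,0,0,-7,0]'; python3 -m crank '[0,0,0,0,0,-7,0, 0,0,0,0,0,-7,0, 0,0,0,0,0,-7,0, 0,0,0,0,0,-7,0, 0,0,0,0,0,-7,0]'; python3 -m crank '[0,0,0,0,0,-7,0, 0,0,0,0,0,-7,0, 0,0,0,0,0,-7,0, 0,0,0,0,0,-3,0, 0,0,0,0,0,0,0]';python3 -c "
from h import *
to([.445,.306,.02])
print(st()[2]['gripper_width'])
snap('top');cal=manip.calibration('top')
for d in manip.tip_of('top','tile0')[:7]: print(round(d['p'],2),np.round(d['pixel']),onz(cal,d['pixel'],.005).round(4))
"
```

```text
clock: 56.3
ee_pos: [0.5815, 0.0656, 0.1598]
eef_rot: [0.996, 0.086, 0.001, 0.0]
ft_force: [1.2, 0.7, -0.4]
gripper_width: 0.0317
gripper_force: 59.9
clock: 56.72
ee_pos: [0.4835, 0.2385, 0.1598]
eef_rot: [0.996, 0.086, 0.001, -0.0]
ft_force: [1.2, 0.6, 1.0]
gripper_width: 0.0322
gripper_force: 59.9
clock: 57.13
ee_pos: [0.445, 0.307, 0.1596]
eef_rot: [0.963, 0.27, 0.001, -0.0]
ft_force: [-0.1, 0.1, -0.7]
gripper_width: 0.0319
gripper_force: 59.9
clock: 57.55
ee_pos: [0.4455, 0.3062, 0.1596]
eef_rot: [0.838, 0.546, 0.001, 0.0]
ft_force: [-0.8, -1.3, -0.5]
gripper_width: 0.0321
gripper_force: 59.9
clock: 57.97
ee_pos: [0.4456, 0.306, 0.1594]
eef_rot: [0.707, 0.707, 0.0, 0.0]
ft_force: [0.6, -0.7, -0.3]
gripper_width: 0.0322
gripper_force: 59.9
clk 57.97 tcp [0.4456 0.306  0.1594] yaxis deg -0.0 z [ 0.001  0.    -1.   ] tool shift [-1.000e-04 -7.000e-04  1.394e-01]
0.03219345570277588
0.47 [142. 228.] [0.5144 0.3426 0.005 ]
0.41 [136. 249.] [0.4618 0.3554 0.005 ]
```

```bash
python3 -m crank '[0,0,0.04,0,0,0,0, 0,0,0.04,0,0,0,0, 0,0,0.035,0,0,0,0, 0,0,0.02,0,0,0,0, 0,0,0,0,0,0,0]'; python3 -m crank '[0,0,0,0,0,0,0.042, 0,0,0,0,0,0,0.042, 0,0,-0.03,0,0,0,0.042, 0,0,-0.04,0,0,0,0.042, 0,0,-0.04,0,0,0,0.045]'; python3 -m crank '[-0.04,0,-0.01,0,0,0,0.045, -0.04,0,-0.01,0,0,0,0.045, -0.04,0,-0.01,0,0,0,0.045, -0.04,0,-0.01,0,0,0,0.045, 0,0,0,0,0,0,0.045]'
python3 - <<'E'
from h import *
for c in('wrist','top','scene'):
    snap(c,'f_%s.png'%c);cal=manip.calibration(c)
    for n,z in(('tile0',.005),('gauge',.003),('gauge_tip',.005),('gauge_mark',.007),('mat',0),('collar_pin',.105),('mug',0),('paint_jar',0),('ink_pot',0)):
      for d in manip.tip_of(c,n)[:6 if n=='tile0' else 1]: print(c,n,round(d['p'],2),np.round(d['pixel']),onz(cal,d['pixel'],z).round(4))
to([0.5,0,0])
im=cv2.imread('pics/f_top.png');h=cv2.cvtColor(im,cv2.COLOR_BGR2HSV)
m=((h[:,:,1]<40)&(h[:,:,2]>170))[205:300,395:450]; ys,xs=np.where(m); 
g=((h[:,:,0]>50)&(h[:,:,0]<75)&(h[:,:,1]>90)&(h[:,:,2]>120))[200:305,385:460]; gy,gx=np.where(g)
print('white',xs.min()+395,xs.max()+395,ys.min()+205,ys.max()+205,'green',gx.min()+385,gx.max()+385,gy.min()+200,gy.max()+200)
E
```

```text
clock: 58.48
ee_pos: [0.4433, 0.3048, 0.0202]
eef_rot: [0.709, 0.706, -0.003, -0.001]
ft_force: [-0.7, -1.1, -1.1]
gripper_width: 0.032
gripper_force: 59.9
clock: 58.9
ee_pos: [0.445, 0.3064, 0.1368]
eef_rot: [0.708, 0.706, 0.0, -0.0]
ft_force: [1.5, 0.9, 0.7]
gripper_width: 0.0451
gripper_force: 0.0
clock: 59.32
ee_pos: [0.4464, 0.1394, 0.1771]
eef_rot: [0.711, 0.703, 0.001, 0.002]
ft_force: [1.4, -0.3, -0.9]
gripper_width: 0.045
gripper_force: 0.0
wrist tile0 0.58 [277.   2.] [0.4435 0.3087 0.005 ]
wrist collar_pin 0.72 [492. 238.] [0.6082 0.1195 0.105 ]
wrist paint_jar 0.6 [543.  26.] [0.6924 0.2895 0.    ]
top tile0 0.72 [136. 280.] [0.3865 0.3532 0.005 ]
top tile0 0.61 [141. 266.] [0.4198 0.341  0.005 ]
top gauge 0.82 [423. 277.] [ 0.3883 -0.3503  0.003 ]
top gauge_tip 0.71 [417. 222.] [ 0.5233 -0.3431  0.005 ]
top gauge_mark 0.68 [421. 241.] [ 0.4765 -0.3496  0.007 ]
top mat 0.9 [421. 252.] [ 0.4507 -0.3505  0.    ]
top collar_pin 0.86 [227. 182.] [0.6067 0.1229 0.105 ]
top paint_jar 0.81 [170. 155.] [0.7013 0.2776 0.    ]
top ink_pot 0.64 [345. 293.] [ 0.3517 -0.1571  0.    ]

[... 152 characters left out ...]

scene tile0 0.44 [398. 230.] [0.4406 0.3085 0.005 ]
scene tile0 0.41 [422. 252.] [0.5124 0.3525 0.005 ]
scene gauge 0.78 [137. 194.] [ 0.3878 -0.3498  0.003 ]
scene gauge_tip 0.88 [116. 225.] [ 0.5207 -0.3429  0.005 ]
scene gauge_mark 0.96 [125. 215.] [ 0.4821 -0.3378  0.007 ]
scene mat 0.26 [292. 253.] [0.5508 0.0711 0.    ]
scene collar_pin 0.75 [314. 236.] [0.6165 0.1137 0.105 ]
scene mug 0.63 [112. 284.] [ 0.6943 -0.2693  0.    ]
scene paint_jar 0.62 [404. 318.] [0.6962 0.2909 0.    ]
scene ink_pot 0.75 [215. 196.] [ 0.3576 -0.1482  0.    ]
clk 60.82 tcp [0.4448 0.1461 0.1737] yaxis deg -0.1 z [-0.  0. -1.] tool shift [-0.146   0.0556  0.1737]
white 411 428 223 283 green 397 447 211 293
```

```bash
python3 -c "
from station import manip
print(manip.sign_off())"
```

```text
the job is handed in; nothing more can be done
None
```

I handed the job in at about 61 s: all five tiles are in the tote, the collar is turned home to the red dot with the gauge held flush in the gap, and the gauge lies flat on its mat. The final camera check showed the mug, jar and ink pot where they started; my first try at gripping the gauge pressed on its handle with about 70 N at the wrist, under the 120 N limit, and did not move it.

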